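Check the tub caps and put the tray away

TASK

Before this tray of tubs goes back into the stock rack, try every screw cap one after another from the robot's left to its right: push its lever firmly clockwise, as seen from above, against its stop, so that each loose cap ends fully tight and each tight one has been felt to be so. Then push the tray fully home into the rack, gently enough that the two small bottles riding on it stay standing, and leave everything else on the bench where it is.

Things in the scene. Friction and masses are not known exactly. Their poses are not given: they have to be found in the camera images.
- lever1 (a point): Point on the straight lever of screw cap 1 (1 to 4 from the robot's left, +y, to its right): 36 mm from the cap's upright axis, mid thickness and height, 89 mm above the table. x points outward along the lever (cap axis 36 mm back along -x), z up, y to the loosening side: push the lever's +y face towards -y to turn the cap clockwise from above = tighten.
- cap1 (a joint): Turn of cap 1 in rad: 0 = tight, hard against its stop; negative = screwed open by so much (down to -1.3); grows as the cap is tightened clockwise. Turning it takes about 0.09 N m (2.5 N at 36 mm); it stays where it is left; the stop is rigid.
- lever2 (a point): Point on the straight lever of screw cap 2 (1 to 4 from the robot's left, +y, to its right): 36 mm from the cap's upright axis, mid thickness and height, 89 mm above the table. x points outward along the lever (cap axis 36 mm back along -x), z up, y to the loosening side: push the lever's +y face towards -y to turn the cap clockwise from above = tighten.
- cap2 (a joint): Turn of cap 2 in rad: 0 = tight, hard against its stop; negative = screwed open by so much (down to -1.3); grows as the cap is tightened clockwise. Turning it takes about 0.09 N m (2.5 N at 36 mm); it stays where it is left; the stop is rigid.
- lever3 (a point): Point on the straight lever of screw cap 3 (1 to 4 from the robot's left, +y, to its right): 36 mm from the cap's upright axis, mid thickness and height, 89 mm above the table. x points outward along the lever (cap axis 36 mm back along -x), z up, y to the loosening side: push the lever's +y face towards -y to turn the cap clockwise from above = tighten.
- cap3 (a joint): Turn of cap 3 in rad: 0 = tight, hard against its stop; negative = screwed open by so much (down to -1.3); grows as the cap is tightened clockwise. Turning it takes about 0.09 N m (2.5 N at 36 mm); it stays where it is left; the stop is rigid.
- lever4 (a point): Point on the straight lever of screw cap 4 (1 to 4 from the robot's left, +y, to its right): 36 mm from the cap's upright axis, mid thickness and height, 89 mm above the table. x points outward along the lever (cap axis 36 mm back along -x), z up, y to the loosening side: push the lever's +y face towards -y to turn the cap clockwise from above = tighten.
- cap4 (a joint): Turn of cap 4 in rad: 0 = tight, hard against its stop; negative = screwed open by so much (down to -1.3); grows as the cap is tightened clockwise. Turning it takes about 0.09 N m (2.5 N at 36 mm); it stays where it is left; the stop is rigid.
- tray (a joint): Travel of the tray into the rack in m: 0 = pulled out towards the robot, 0.165 = fully home at its stop. Slides along the rack's +x with about 13 N of friction and stays where it is left.
- front (a point): Centre of the outer face of the tray's front panel (the side towards the robot), 45 mm above the table. The panel is an upright plain aluminium plate 444 mm wide (along y), from 10 to 65 mm above the table. x axis = the direction in which the tray slides home; y along the panel to the left.
- tub1 (a point): Tub 1: white, 52 mm in diameter, fixed to the tray; the point is the centre of its foot. Black ridged cap 58 mm in diameter, flat top 80 mm above the table. On it one grey lever 10 mm thick, 80 to 98 mm above the table, from the axis out to 46 mm; round hub 22 mm in diameter, equally tall, on the axis.
- tub2 (a point): Tub 2: white, 52 mm in diameter, fixed to the tray; the point is the centre of its foot. Black ridged cap 58 mm in diameter, flat top 80 mm above the table. On it one grey lever 10 mm thick, 80 to 98 mm above the table, from the axis out to 46 mm; round hub 22 mm in diameter, equally tall, on the axis.
- tub3 (a point): Tub 3: white, 52 mm in diameter, fixed to the tray; the point is the centre of its foot. Black ridged cap 58 mm in diameter, flat top 80 mm above the table. On it one grey lever 10 mm thick, 80 to 98 mm above the table, from the axis out to 46 mm; round hub 22 mm in diameter, equally tall, on the axis.
- tub4 (a point): Tub 4: white, 52 mm in diameter, fixed to the tray; the point is the centre of its foot. Black ridged cap 58 mm in diameter, flat top 80 mm above the table. On it one grey lever 10 mm thick, 80 to 98 mm above the table, from the axis out to 46 mm; round hub 22 mm in diameter, equally tall, on the axis.
- rack: Low plywood rack fixed to the bench; place and yaw vary. Origin on the table under the centre of the pulled-out tray; x = the way the tray goes home. Tray 170 mm deep, 440 wide, floor 18 mm above the table, rims 38. Beyond x = 85 mm: side cheeks at y = +-231 mm, 120 mm high; roof board with low boxes, top 162 mm, over x = 150 to 267 mm.
- dropper_bottle_mid (a point): Small loose amber bottle with rubber bulb standing on the tray near its front: 22 mm in diameter, 72 mm tall; the point is on its axis, 35 mm above its foot. To ride in upright with the tray.
- flux_bottle_mid (a point): Small loose white bottle with narrow cap standing on the tray near its rear edge: 24 mm in diameter, 67 mm tall; the point is on its axis, 35 mm above its foot. To ride in upright with the tray.
- graver_pot_mid (a point): Loose white pot with gravers on the table, in front of the tray: 60 mm in diameter, pot 70 mm and tool handles to 102 mm above the table; the point is on its axis, 45 mm above the table. To be left alone.
- loupe: Steel folding loupe lying on the bench, 22 x 56 x 24 mm, off to the right. Origin at its underside. To be left alone.
- ring_mandrel: Upright tapered steel ring mandrel on a 60 mm round foot, 132 mm tall, off to the left. Origin at its underside. To be left alone.
- stone_dish: White dish 90 mm in diameter, 20 mm high, off to the left. Origin at its underside. To be left alone.
- small_driver: Small screwdriver 130 mm long, lying off to the right. Origin at its underside. To be left alone.
- bench_block: Steel bench block 70 x 70 x 20 mm, off to the right. Origin at its underside. To be left alone.

How it is judged:
By the outcome, as a careful person would: the job done as asked, in the order asked, and still so for the second after the job is handed in, with the robot touching nothing.
It also fails if it takes over 72 s, if anything falls off the work surface, if the arm or the gripper's body presses on something with over 40 N, if the wrist force passes 120 N, or if a joint passes its speed limit or range.

ROBOT

A 7-joint arm with a two-finger parallel gripper is mounted at the origin on the work surface. World frame = base frame: x ahead of the robot, y to its left, z up, the work surface at z = 0. Lengths are in m, angles in degrees, forces in N, time in s.
With the tool pointing down it reaches from about 0.425 to 0.8 m from the base axis. Payload 8.3 kg.
Tool frame: the origin (TCP) lies on the centre line of the jaws, within the pads' length; the fingertips stand 22 mm ahead of it and the grasp point (between the pads) lies 3 mm ahead of it (ctrl.tips_ahead is the z of the fingertips in the tool frame, in m); z points along the fingers, y is the direction in which the jaws open and shut (so a half turn about z gives the same grasp; the last joint's range is limited). The gripper opens to 85 mm and grips with 20 to 120 N. Pads are 22 mm wide; open, the fingers measure 114 mm over their backs; the gripper's body (76 mm by 85 mm) begins 54 mm behind the grasp point. The pads swing forward as they close: fully open they stand 13 mm farther back than shut.
Start: joints at [-72.302, 21.967, 0.94, 78.501, -0.361, 79.538, -2.664], TCP at [0.227, 0.582, 0.253] pointing down, gripper open.
Joint ranges: [-169.22, 169.22], [-14.56, 117.87], [-87.37, 89.26], [10.42, 133.3], [-82.24, 262.24], [0.94, 117.77], [-172.7, 172.7]. Speed limits (degrees/s): [136.94, 136.94, 172.46, 172.46, 180, 180, 180].

INTERFACE

Orientations are given as [roll, pitch, yaw] about the fixed x, y, z axes, in that order (R = Rz(yaw) Ry(pitch) Rx(roll)).
In Python, from station import ctrl gives the robot as it stands.
- The arm moves only by the tool send_rows, never from a script. Its argument "series" is a list of rows, each a list of 7 numbers: the closure, from 0 (fully open) to 1 (shut), then the shift along the tool's x, y, z in cm, then the turn, a rotation vector about the tool's x, y, z in degrees. A call has 1 to 12 rows; each row is the pose to reach, as a shift and turn from the pose commanded when the call began, along the tool's axes at that moment; what a row does not reach only later rows make up. A row lasts 1/12 s, in which the tool goes at most 41.7 mm and 7.16 degrees, less where a joint would pass 70% of its speed; a pose out of reach is approached as far as the arm can. A call with a gripper value outside its range is refused whole. The fingers move at their own pace and stop on an object; the grip force is fixed at half the most. Time passes only in rows, so rows that repeat a pose let the fingers close. It gives the time, the measured TCP pose, the force and the opening at its end, in the units of the state.
- ctrl.get_state(): the state, without advancing time (a new reading comes with each control period).
- ctrl.snapshot(name): name is "scene" or "top" or "wrist"; returns the picture (400x640x3 uint8, red, green, blue); there is no depth.
- ctrl.get_calibration(name): a dict with "vfov" (degrees; the focal length in pixels is half the picture's height over the tangent of half this angle, whatever the lens; pixels are square), "cx", "cy" (the principal point, pixels), "position" and "orientation" of the camera in the world; the wrist camera has in their place "hand_eye" (4x4, takes a point from camera to tool coordinates, whose origin is the TCP and whose axes are the flange's). Camera axes: x right, y down, z forward; pixel columns grow to the right and rows downward; lengths in m; the calibration is good to about 2 mm. A picture is of the moment at which its call begins: read the wrist's pose just before it. get_calibration takes no time and is no camera call.
- ctrl.job_done(): hands the job in, once; it reports no verdict.
Trained networks look in the newest picture that a camera, given by its name, has taken for a name from the list of things; names that differ only in an ending like _2 or _b are one class to them, and where a whole thing is asked for, a point or a joint stands for the part that bears it (a point fixed in the world has none). Each returns a list of dicts, best first, with "p" (0 to 1); they miss things now and then, are a little off and sometimes report something else, mostly with a low value. They report only what shows in the picture. A call takes as long as a camera call.
- ctrl.look_for(label, camera): "pixel" ([column, row] in pixels, amid what is visible of it).
The state is a dict: "time": time; "joint_pos": joint angles; "dq": joint speeds; "joint_torque": joint torques, N m; "tool_pos": TCP position; "ee_rot": TCP orientation; "contact_force": force on the tool from outside, world axes, zero at the start; "wrist_torque": the same for the moment, N m; "width": finger opening in m.
Only numpy, scipy, OpenCV 4.12 (cv2) and the standard library are available. Lean on these libraries where they do the work, as an engineer would, in place of code of your own. Each camera call takes 0.05 s, during which the arm holds its last target.

## Working session

There is one attempt and no reset: what is moved stays moved. The work goes in short steps, Python scripts to look and compute and a tool call to move; the robot and the scene stay as the last step left them, time stands still between calls to the robot, and variables do not carry over. Pictures are saved under pics/ and viewed, and the job is handed in when it is done.

Besides the shell and the picture viewer there is one more tool, called after ">>>" as a command line: name --pt "numbers of a row" for each row, then --argument value for the rest. send_rows: Moves the arm, as the interface text tells. Its arguments: {"type":"object","properties":{"series":{"type":"array"}},"required":["series"]}

```bash
ls; mkdir -p pics
python3 - <<'E'
from station import ctrl
import cv2
s=ctrl.get_state(); print(s)
for n in ["scene","top","wrist"]:
    im=ctrl.snapshot(n); cv2.imwrite(f"pics/{n}0.png",im[:,:,::-1]); print(n,ctrl.get_calibration(n))
E
```

```text
pics
{'time': 0.0, 'joint_pos': array([-72.30431398,  22.01472664,   0.93918922,  78.56465365,
        -0.36265706,  79.53664157,  -2.66467491]), 'dq': array([ 0.03423488,  0.02812823, -0.02049483, -0.02305048,  0.00800652,
        0.01824415,  0.01665618]), 'joint_torque': array([ 9.76814117e-04, -6.27590132e+01,  8.44759941e-01, -3.71832919e+01,
        1.64866640e-02,  1.41253351e-02,  1.55374704e-05]), 'tool_pos': array([0.22682226, 0.58187768, 0.25225823]), 'ee_rot': array([-1.79886770e+02,  8.06031336e-04,  1.58702357e+02]), 'contact_force': array([ 0.03958903,  0.30881233, -0.28608087]), 'wrist_torque': array([-0.07055919, -0.01929589, -0.03920968]), 'width': 0.08526074385647563}
scene {'vfov': 49.983843776400306, 'cx': 317.8727578950726, 'cy': 199.40671179727235, 'position': array([1.29779678, 0.77119968, 0.8217831 ]), 'orientation': array([-124.04532534,   -1.24654671,  134.39041404])}
top {'vfov': 55.745172466831896, 'cx': 318.43179096139636, 'cy': 202.4903973809013, 'position': array([0.41851953, 0.00794093, 1.07377243]), 'orientation': array([-174.64661477,   -0.81950221,  -88.24184663])}
wrist {'vfov': 61.063976676966234, 'cx': 317.5478843230816, 'cy': 198.75454103274697, 'hand_eye': array([[ 6.31127539e-04, -9.57075456e-01, -2.89838183e-01,
         7.53354485e-02],
       [ 9.99999780e-01,  6.62934126e-04, -1.15601784e-05,
        -3.59572262e-04],
       [ 2.03207586e-04, -2.89838112e-01,  9.57075664e-01,
        -1.21417197e-01],
       [ 0.00000000e+00,  0.00000000e+00,  0.00000000e+00,
         1.00000000e+00]])}
```

View pics/top0.png

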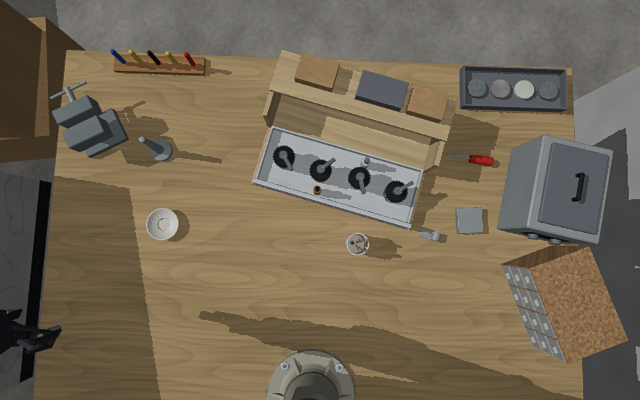

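View pics/scene0.png

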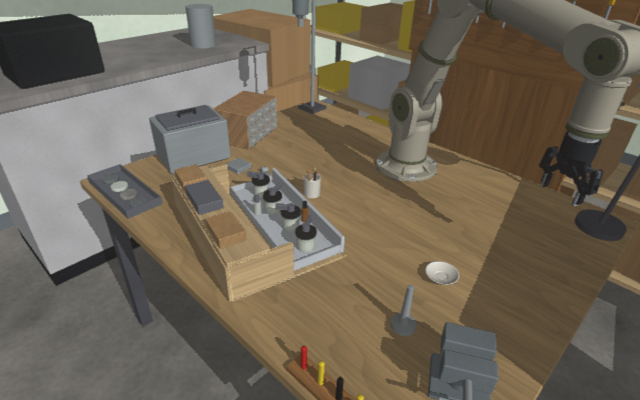

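```bash
cat > h.py <<'E'
import numpy as np, cv2
from scipy.spatial.transform import Rotation as R
from station import ctrl
def cam(n,st=None):
    c=ctrl.get_calibration(n); f=200/np.tan(np.radians(c['vfov']/2))
    if n=='wrist':
        st=st or ctrl.get_state(); H=c['hand_eye']; Rt=R.from_euler('xyz',st['ee_rot'],degrees=True).as_matrix()
        return f,c['cx'],c['cy'],st['tool_pos']+Rt@H[:3,3],Rt@H[:3,:3]
    return f,c['cx'],c['cy'],np.array(c['position']),R.from_euler('xyz',c['orientation'],degrees=True).as_matrix()
def p2w(C,px,z):
    f,cx,cy,p,M=C; d=M@np.array([(px[0]-cx)/f,(px[1]-cy)/f,1]); return p+d*(z-p[2])/d[2]
def w2p(C,w):
    f,cx,cy,p,M=C; q=M.T@(np.array(w)-p); return np.array([cx+f*q[0]/q[2],cy+f*q[1]/q[2]])
E
python3 - <<'E'
from h import *
C=cam('top')
im=cv2.imread('pics/top0.png')
cv2.imwrite('pics/top0c.png',cv2.resize(im[110:265,240:460],None,fx=3.6,fy=3.6,interpolation=cv2.INTER_CUBIC))
for l,z in [('lever1',.089),('tub1',.08),('front',.045),('dropper_bottle_mid',.053),('flux_bottle_mid',.053),('graver_pot_mid',.045)]:
    for d in ctrl.look_for(l,'top'): print(l,d['p'],np.round(d['pixel'],1),np.round(p2w(C,d['pixel'],z),4))
E
```

```text
lever1 0.96 [360.4 177.3] [ 0.5814 -0.1119  0.089 ]
lever1 0.93 [280.7 155.7] [0.6321 0.1002 0.089 ]
lever1 0.93 [395.4 193.7] [ 0.5409 -0.2049  0.089 ]
lever1 0.82 [322.4 168.3] [ 0.6021 -0.011   0.089 ]
lever1 0.68 [467.2 221.4] [ 0.474  -0.3942  0.089 ]
tub1 0.96 [336.3 175.6] [ 0.5854 -0.0487  0.08  ]
front 0.57 [340.5 176.4] [ 0.5894 -0.0623  0.045 ]
front 0.42 [479.1 159.5] [ 0.6496 -0.4465  0.045 ]
dropper_bottle_mid 0.4 [316.7 186.7] [0.5576 0.0023 0.053 ]
flux_bottle_mid 0.56 [358.5 178.7] [ 0.5833 -0.1111  0.053 ]
flux_bottle_mid 0.42 [366.2 164.5] [ 0.6234 -0.1314  0.053 ]
graver_pot_mid 0.86 [358.3 242. ] [ 0.4113 -0.1151  0.045 ]
graver_pot_mid 0.31 [471.4 222.1] [ 0.4749 -0.4237  0.045 ]
```

View pics/top0c.png

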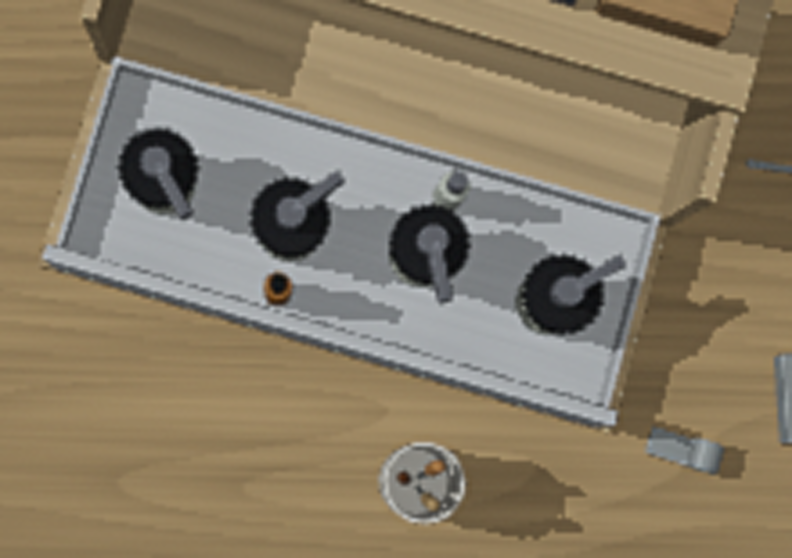

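```bash
cat >> h.py <<'E'
import json,os
def getcmd():
    return json.load(open('cmd.json')) if os.path.exists('cmd.json') else None
def plan(targets,cmd=None,save=True,vstep=0.03,astep=6.0,hold=0):
    """targets: list of (x,y,z,yaw,closure[,nrows]); prints rows relative to commanded pose"""
    c=cmd or getcmd(); x0=np.array(c[:3]);y0=c[3]
    R0=(R.from_euler('z',y0,degrees=True)*R.from_euler('x',180,degrees=True)).as_matrix()
    rows=[];cur=np.array(c[:4],float)
    for t in targets:
        t=list(t); g=np.array(t[:4],float); dy=(g[3]-cur[3]+180)%360-180; g[3]=cur[3]+dy
        n=t[5] if len(t)>5 else max(1,int(np.ceil(max(np.linalg.norm(g[:3]-cur[:3])/vstep,abs(dy)/astep))))
        for k in range(1,n+1):
            p=cur+(g-cur)*k/n
            s=R0.T@(p[:3]-x0)*100
            rows.append([t[4]]+[round(float(v),2) for v in s]+[0,0,round(float(-(p[3]-y0)),1)])
        cur=g
    for i in range(hold): rows.append(rows[-1])
    for i in range(0,len(rows),12): print('ROWS',json.dumps(rows[i:i+12]).replace(' ',''),len(rows))
    l=rows[-1]; e=list(x0+R0@np.array(l[1:4])/100)+[y0-l[6]]
    if save: json.dump([float(v) for v in e],open('cmd.json','w'))
E
python3 - <<'E'
from h import *
C=cam('top')
def cr(x,y): return (240+x/3.6,110+y/3.6)
for n,(a,b) in {'1':((157,160),(186,214)),'2':((292,212),(338,178)),'3':((432,239),(444,297)),'4':((569,289),(621,262))}.items():
    A=p2w(C,cr(*a),.098);B=p2w(C,cr(*b),.098);d=B-A;print(n,A.round(4),np.degrees(np.arctan2(d[1],d[0])).round(1),np.linalg.norm(d).round(4))
a=p2w(C,cr(45,258),.065);b=p2w(C,cr(614,422),.065);print(a,b,np.degrees(np.arctan2(*(a-b)[:2])),np.linalg.norm(a-b))
json.dump([.2268,.5819,.2523,158.7],open('cmd.json','w'))
plan([(.57,-.05,.30,164,1,24)])
E
```

```text
1 [0.6338 0.0919 0.098 ] -150.0 0.0451
2 [ 0.5987 -0.0075  0.098 ] -51.3 0.0419
3 [ 0.5823 -0.1097  0.098 ] -167.2 0.0432
4 [ 0.549  -0.2098  0.098 ] -60.9 0.0431
[0.56394758 0.17520198 0.065     ] [ 0.45498806 -0.25171176  0.065     ] 14.317713599842927 0.44059905083610945
ROWS [[1,-2.29,-1.93,-0.2,0,0,-0.2],[1,-4.58,-3.87,-0.4,0,0,-0.4],[1,-6.87,-5.8,-0.6,0,0,-0.7],[1,-9.15,-7.73,-0.8,0,0,-0.9],[1,-11.44,-9.67,-0.99,0,0,-1.1],[1,-13.73,-11.6,-1.19,0,0,-1.3],[1,-16.02,-13.54,-1.39,0,0,-1.5],[1,-18.31,-15.47,-1.59,0,0,-1.8],[1,-20.6,-17.4,-1.79,0,0,-2.0],[1,-22.89,-19.34,-1.99,0,0,-2.2],[1,-25.18,-21.27,-2.19,0,0,-2.4],[1,-27.46,-23.2,-2.39,0,0,-2.7]] 24
ROWS [[1,-29.75,-25.14,-2.58,0,0,-2.9],[1,-32.04,-27.07,-2.78,0,0,-3.1],[1,-34.33,-29.0,-2.98,0,0,-3.3],[1,-36.62,-30.94,-3.18,0,0,-3.5],[1,-38.91,-32.87,-3.38,0,0,-3.8],[1,-41.2,-34.81,-3.58,0,0,-4.0],[1,-43.49,-36.74,-3.78,0,0,-4.2],[1,-45.77,-38.67,-3.98,0,0,-4.4],[1,-48.06,-40.61,-4.17,0,0,-4.6],[1,-50.35,-42.54,-4.37,0,0,-4.9],[1,-52.64,-44.47,-4.57,0,0,-5.1],[1,-54.93,-46.41,-4.77,0,0,-5.3]] 24
```

>>> send_rows --pt "1 -3 -2 0 0 0 0" --pt "1 -6 -5 -1 0 0 0" --pt "1 -9 -7.5 -1 0 0 -1" --pt "1 -12 -10 -1 0 0 -1" --pt "1 -15 -12.5 -2 0 0 -1" --pt "1 -18 -15 -2 0 0 -2" --pt "1 -21 -17.5 -2 0 0 -2" --pt "1 -24 -20 -2 0 0 -2" --pt "1 -27 -22.5 -2 0 0 -2" --pt "1 -30 -25 -2 0 0 -2" --pt "1 -30 -25 -2 0 0 -2"

```text
time: 1.37
tool_pos: [0.4199, 0.2323, 0.274]
ee_rot: [-180.0, 0.2, 160.0]
contact_force: [0.3, -0.8, 0.5]
width: 0.0004
```

>>> send_rows --pt "1 -3 -2.5 -1 0 0 -1" --pt "1 -6 -5 -1 0 0 -1" --pt "1 -9 -7.5 -1 0 0 -1" --pt "1 -12 -10 -2 0 0 -2" --pt "1 -15 -12.5 -2 0 0 -2" --pt "1 -18 -15 -2.5 0 0 -2" --pt "1 -21 -17.5 -2.5 0 0 -2" --pt "1 -24 -20 -2.5 0 0 -3" --pt "1 -24 -20 -2.5 0 0 -3" --pt "1 -24 -20 -2.5 0 0 -3"

```text
time: 2.2
tool_pos: [0.5765, -0.0306, 0.2979]
ee_rot: [-179.9, -0.0, 163.4]
contact_force: [-0.3, 0.3, 0.4]
width: -0.0
```

Run:
```python
from h import *
s=ctrl.get_state();print(s)
im=ctrl.snapshot('wrist');cv2.imwrite('pics/w1.png',cv2.resize(im[:,:,::-1],(800,500),interpolation=cv2.INTER_CUBIC))
im=im[:,:,::-1]; cv2.imwrite('pics/w1raw.png',im)
```

```text
{'time': 2.2, 'joint_pos': array([-23.95974003,  16.14500393,  30.40317176,  83.03846348,
        -8.05611215,  83.03612448,  79.83528629]), 'dq': array([-2.71542057, -1.58445193, -3.04058794,  1.15644574, -0.39522803,
        0.15844403, -1.34539009]), 'joint_torque': array([  2.45711111, -50.27263999,   7.55346358, -37.54774332,
         0.30277725,  -0.11636174,   0.53368248]), 'tool_pos': array([ 0.57653769, -0.03057774,  0.29788405]), 'ee_rot': array([-1.79903479e+02, -5.93932616e-03,  1.63401536e+02]), 'contact_force': array([-0.30268815,  0.28648559,  0.41517648]), 'wrist_torque': array([ 0.1174267 , -0.04609663, -0.04659652]), 'width': -4.6858007420705956e-06}
```

View pics/w1.png

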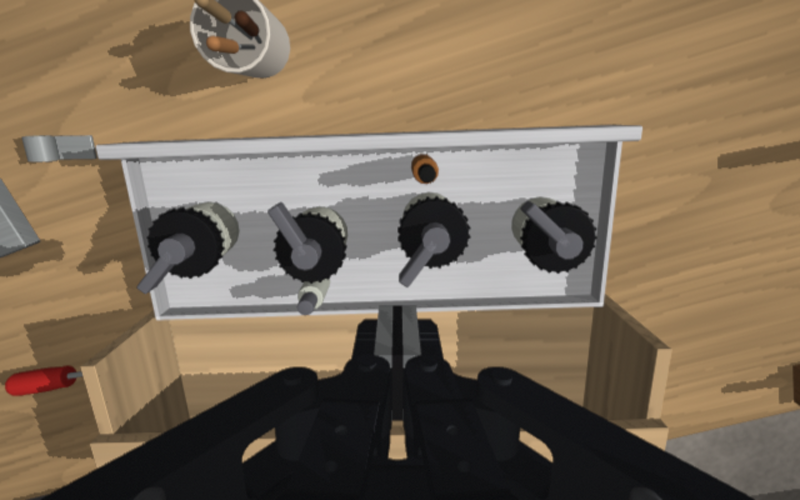

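Run:
```python
from h import *
im=cv2.imread('pics/w1raw.png');cv2.imwrite('pics/w1c.png',cv2.resize(im[90:260,65:525],(800,296),interpolation=cv2.INTER_CUBIC))
C=cam('wrist')
k=1.25
for n,(a,b) in {'1':((569,243),(529,206)),'2':((436,240),(408,282)),'3':((307,255),(276,209)),'4':((176,251),(148,287))}.items():
    A=p2w(C,np.array(a)/k,.098);B=p2w(C,np.array(b)/k,.098);d=B-A;print(n,A.round(4),np.degrees(np.arctan2(d[1],d[0])).round(1),np.linalg.norm(d).round(4))
a=p2w(C,(642/k,127/k),.065);b=p2w(C,(96/k,147/k),.065);print(a,b,np.degrees(np.arctan2(*(a-b)[:2])),np.linalg.norm(a-b))
print('dropper',p2w(C,(426/k,170/k),.09),'flux',p2w(C,(307/k,305/k),.085),'pot',p2w(C,(232/k,37/k),.07))
```

```text
1 [0.631  0.0968 0.098 ] -147.2 0.0452
2 [ 0.5991 -0.0032  0.098 ] -48.0 0.0416
3 [ 0.5821 -0.1049  0.098 ] -166.2 0.043
4 [ 0.5497 -0.2036  0.098 ] -58.2 0.0412
[0.56430415 0.18018428 0.065     ] [ 0.4546817  -0.24844543  0.065     ] 14.345943148327873 0.44242570970261486
dropper [0.54523469 0.00383315 0.09      ] flux [ 0.62775171 -0.12421705  0.085     ] pot [ 0.41177484 -0.10891787  0.07      ]
```

View pics/w1c.png

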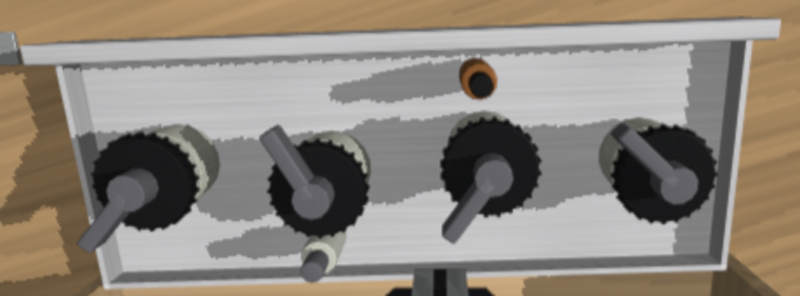

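Run:
```python
from h import *
print(getattr(ctrl,'tips_ahead',None))
c=ctrl.get_calibration('wrist');H=np.linalg.inv(c['hand_eye']);f=200/np.tan(np.radians(c['vfov']/2))
for z in (.009,.022,.035):
  for x in (-.011,.011):
    for y in(-.008,.008):
      q=H@[x,y,z,1];print(z,x,y,np.round([c['cx']+f*q[0]/q[2],c['cy']+f*q[1]/q[2]],1))
im=cv2.imread('pics/w1raw.png');cv2.imwrite('pics/w1t.png',cv2.resize(im[230:400,240:400],None,fx=3.5,fy=3.5,interpolation=cv2.INTER_CUBIC))
print(ctrl.get_state()['tool_pos'])
```

```text
0.022
0.009 -0.011 -0.008 [299.9 300.3]
0.009 -0.011 0.008 [336.1 300.3]
0.009 0.011 -0.008 [299.2 255. ]
0.009 0.011 0.008 [337. 255.]
0.022 -0.011 -0.008 [301.3 284.6]
0.022 -0.011 0.008 [334.7 284.6]
0.022 0.011 -0.008 [300.6 242.3]
0.022 0.011 0.008 [335.4 242.3]
0.035 -0.011 -0.008 [302.4 271.2]
0.035 -0.011 0.008 [333.5 271.2]
0.035 0.011 -0.008 [301.9 231.5]
0.035 0.011 0.008 [334.1 231.5]
[ 0.57621684 -0.02821341  0.29793789]
```

View pics/w1t.png

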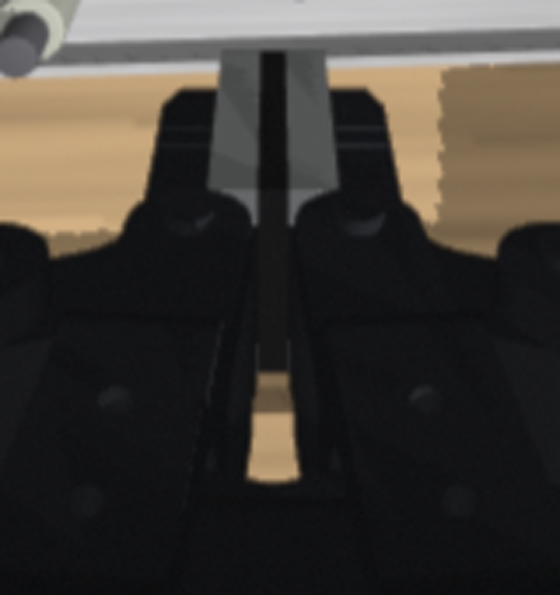

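```bash
cat >> h.py <<'E'
CAPS={1:(.632,.094),2:(.599,-.0055),3:(.582,-.107),4:(.549,-.207)}
def lev(n,th,off,z,r=.036,flip=0):
    """finger pose beside lever n at lever angle th, offset off from lever centre plane on loosening side"""
    t=np.radians(th);u=np.array([np.cos(t),np.sin(t)]);m=np.array([-u[1],u[0]])
    p=np.array(CAPS[n])+r*u+off*m
    return (p[0],p[1],z,th-90+180*flip)
def calls(tg,save=True):
    """tg list of calls; each call list of (pose,closure,nrows interpolated, nhold)"""
    c=getcmd()
    for call in tg:
        x0=np.array(c[:3]);y0=c[3]
        R0=(R.from_euler('z',y0,degrees=True)*R.from_euler('x',180,degrees=True)).as_matrix()
        cur=np.array(c);rows=[]
        for pose,cl,n,h in call:
            g=np.array(pose,float);g[3]=cur[3]+((g[3]-cur[3]+180)%360-180)
            for k in range(1,n+1):
                p=cur+(g-cur)*k/n;s=R0.T@(p[:3]-x0)*100
                rows.append([cl]+[round(float(v),1 if k<n else 2) for v in s]+[0,0,round(float(y0-p[3]))])
            rows+= [rows[-1]]*h; cur=g
        print(len(rows),json.dumps(rows).replace(' ',''))
        l=rows[-1];c=[float(v) for v in x0+R0@np.array(l[1:4])/100]+[y0-l[6]]
    if save: json.dump(c,open('cmd.json','w'))
    print('end cmd',np.round(c,4))
def st():
    s=ctrl.get_state();print(round(s['time'],2),s['tool_pos'].round(4),s['ee_rot'].round(1),'F',s['contact_force'].round(1),'T',s['wrist_torque'].round(2))
E
python3 - <<'E'
from h import *
json.dump([.5761,-.028,.298,163.7],open('cmd.json','w'))
a=lev(1,-148.5,.024,.17);b=lev(1,-148.5,.024,.109)
calls([[(a,1,7,1),(b,1,3,1)]])
E
```

```text
12 [[1,-0.2,1.3,1.8,0,0,6],[1,-0.4,2.6,3.7,0,0,12],[1,-0.6,3.9,5.5,0,0,18],[1,-0.7,5.1,7.3,0,0,24],[1,-0.9,6.4,9.1,0,0,30],[1,-1.1,7.7,11.0,0,0,36],[1,-1.3,9.0,12.8,0,0,42],[1,-1.3,9.0,12.8,0,0,42],[1,-1.3,9.0,14.8,0,0,42],[1,-1.3,9.0,16.9,0,0,42],[1,-1.3,9.0,18.9,0,0,42],[1,-1.3,9.0,18.9,0,0,42]]
end cmd [6.138e-01 5.470e-02 1.090e-01 1.217e+02]
```

>>> send_rows --pt "1 -0.2 1.3 1.8 0 0 6" --pt "1 -0.4 2.6 3.7 0 0 12" --pt "1 -0.6 3.9 5.5 0 0 18" --pt "1 -0.7 5.1 7.3 0 0 24" --pt "1 -0.9 6.4 9.1 0 0 30" --pt "1 -1.1 7.7 11.0 0 0 36" --pt "1 -1.3 9.0 12.8 0 0 42" --pt "1 -1.3 9.0 12.8 0 0 42" --pt "1 -1.3 9.0 14.8 0 0 42" --pt "1 -1.3 9.0 16.9 0 0 42" --pt "1 -1.3 9.0 18.9 0 0 42" --pt "1 -1.3 9.0 18.9 0 0 42"

```text
time: 3.25
tool_pos: [0.6113, 0.056, 0.1064]
ee_rot: [-179.7, -0.2, 122.0]
contact_force: [-0.5, 0.9, -0.4]
width: 0.0001
```

Run:
```python
from h import *
st();ims=ctrl.snapshot('wrist');cv2.imwrite('pics/w2.png',ims[:,:,::-1]);st()
t=ctrl.snapshot('top');cv2.imwrite('pics/t2.png',cv2.resize(t[110:265,240:460,::-1],None,fx=3.6,fy=3.6,interpolation=cv2.INTER_CUBIC))
st()
```

```text
3.25 [0.6113 0.056  0.1064] [-179.7   -0.2  122. ] F [-0.5  0.9 -0.4] T [-0.02  0.04  0.02]
3.3 [0.6123 0.0558 0.1086] [-1.798e+02 -1.000e-01  1.219e+02] F [0.4 1.3 0.4] T [-0.08 -0.02 -0.01]
3.35 [0.6135 0.0556 0.1102] [-180.    -0.   121.9] F [0.4 0.7 1.1] T [ 0.06 -0.07 -0.06]
```

View pics/w2.png

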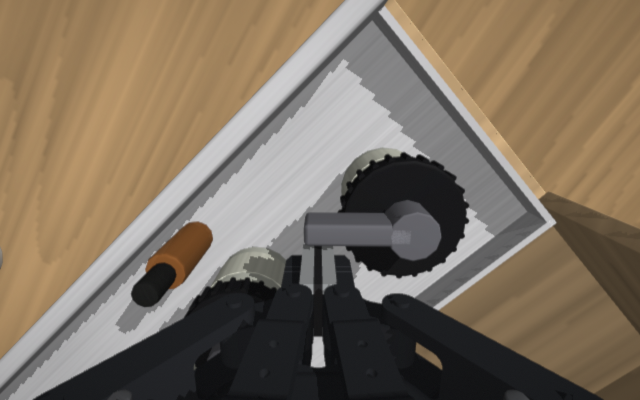

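>>> send_rows --pt "1 0.2 0.3 0 0 0 0" --pt "1 0.4 0.3 0 0 0 0" --pt "1 0.6 0.3 0 0 0 0" --pt "1 0.8 0.3 0 0 0 0" --pt "1 1.0 0.3 0 0 0 0" --pt "1 1.2 0.3 0 0 0 0" --pt "1 1.2 0.3 0 0 0 0" --pt "1 1.2 0.3 0 0 0 0"

```text
time: 4.02
tool_pos: [0.61, 0.0668, 0.1093]
ee_rot: [-180.0, -0.0, 121.7]
contact_force: [1.4, -3.1, 1.6]
width: -0.0005
```

Run:
```python
from h import *
st();ims=ctrl.snapshot('wrist');cv2.imwrite('pics/w3.png',ims[:,:,::-1]);st()
```

```text
4.02 [0.61   0.0668 0.1093] [-180.    -0.   121.7] F [ 1.4 -3.1  1.6] T [-0.49 -0.36 -0.02]
4.07 [0.6099 0.0668 0.1092] [-180.    -0.   121.7] F [ 1.5 -1.9  2.1] T [-0.48 -0.36 -0.03]
```

View pics/w3.png

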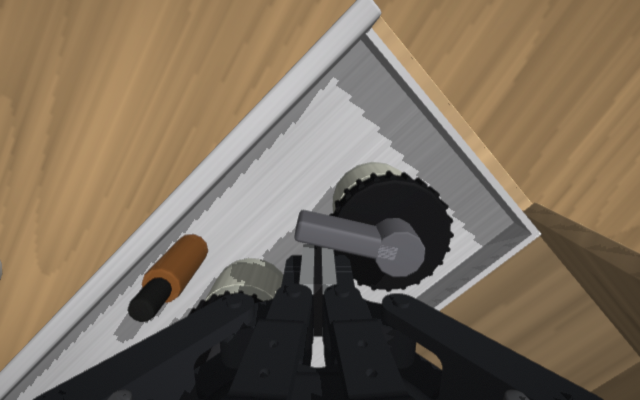

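Run:
```python
from h import *
c=ctrl.get_calibration('wrist')
def C(pos,rot):
    return cam('wrist',{'tool_pos':np.array(pos),'ee_rot':np.array(rot)})
c2=C([.6113,.056,.1064],[-179.7,-.2,122.0]);c3=C([.61,.0668,.1093],[-180,0,121.7])
for cc,h,t in((c2,(416,237),(305,230)),(c3,(400,253),(299,225))):
    A=p2w(cc,h,.098);B=p2w(cc,t,.098);print(A.round(4),B.round(4),np.degrees(np.arctan2((B-A)[1],(B-A)[0])),np.linalg.norm(A-B))
```

```text
[0.6348 0.0932 0.098 ] [0.5943 0.0714 0.098 ] -151.7038646553474 0.045993414594877956
[0.6338 0.0936 0.098 ] [0.5903 0.0818 0.098 ] -164.84808137664106 0.045076248322122425
```

```bash
sed -i 's/1:(.632,.094)/1:(.634,.0935)/' h.py
python3 - <<'E'
from h import *
json.dump([.6101,.0665,.109,121.7],open('cmd.json','w'))
calls([[(lev(1,-167,.016,.109,r=.034),1,4,2)]]+[[(lev(1,-167-5*k,.016,.109,r=.034),1,3,1)] for k in range(1,3)],save=True)
E
```

```text
6 [[1,0.2,-0.1,-0.0,0,0,5],[1,0.3,-0.1,-0.0,0,0,9],[1,0.5,-0.2,-0.0,0,0,14],[1,0.62,-0.28,-0.0,0,0,19],[1,0.62,-0.28,-0.0,0,0,19],[1,0.62,-0.28,-0.0,0,0,19]]
4 [[1,0.1,-0.0,-0.0,0,0,2],[1,0.2,-0.1,-0.0,0,0,3],[1,0.3,-0.13,-0.0,0,0,5],[1,0.3,-0.13,-0.0,0,0,5]]
4 [[1,0.1,-0.0,-0.0,0,0,2],[1,0.2,-0.1,-0.0,0,0,3],[1,0.3,-0.13,-0.0,0,0,5],[1,0.3,-0.13,-0.0,0,0,5]]
end cmd [6.008e-01 7.570e-02 1.090e-01 9.270e+01]
```

>>> send_rows --pt "1 0.2 -0.1 0 0 0 5" --pt "1 0.3 -0.1 0 0 0 9" --pt "1 0.5 -0.2 0 0 0 14" --pt "1 0.6 -0.3 0 0 0 19" --pt "1 0.6 -0.3 0 0 0 19"

```text
time: 4.48
tool_pos: [0.6041, 0.0704, 0.109]
ee_rot: [-180.0, 0.0, 102.5]
contact_force: [1.5, -2.1, 2.1]
width: -0.0
```

>>> send_rows --pt "1 0.1 0 0 0 0 2" --pt "1 0.2 -0.1 0 0 0 3" --pt "1 0.3 -0.13 0 0 0 5" --pt "1 0.3 -0.13 0 0 0 5"

```text
time: 4.82
tool_pos: [0.6021, 0.0731, 0.109]
ee_rot: [-179.9, 0.0, 97.7]
contact_force: [0.6, -2.0, 0.8]
width: 0.0
```

>>> send_rows --pt "1 0.1 0 0 0 0 2" --pt "1 0.2 -0.1 0 0 0 3" --pt "1 0.3 -0.13 0 0 0 5" --pt "1 0.3 -0.13 0 0 0 5"

```text
time: 5.15
tool_pos: [0.6004, 0.0759, 0.109]
ee_rot: [-180.0, 0.0, 92.7]
contact_force: [0.5, -2.4, -0.4]
width: -0.0004
```

Run:
```python
from h import *
ims=ctrl.snapshot('wrist');cv2.imwrite('pics/w4.png',ims[:,:,::-1]);st()
```

```text
5.2 [0.6004 0.0759 0.109 ] [-180.     0.    92.8] F [ 0.7 -1.8 -0. ] T [-0.45 -0.06  0.01]
```

View pics/w4.png

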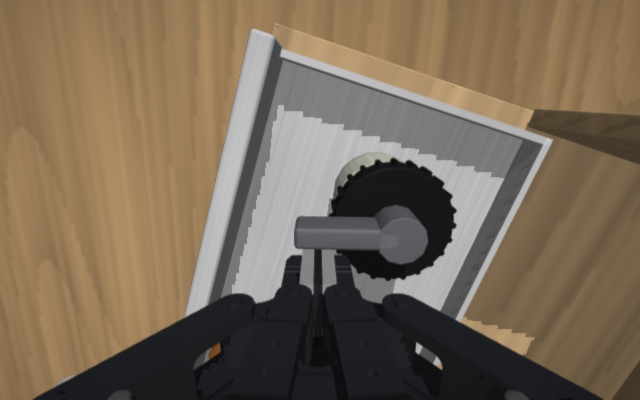

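>>> send_rows --pt "1 0.1 0 0 0 0 2" --pt "1 0.2 -0.1 0 0 0 3" --pt "1 0.3 -0.13 0 0 0 5"

```text
time: 5.45
tool_pos: [0.5991, 0.0786, 0.109]
ee_rot: [-180.0, 0.0, 87.7]
contact_force: [0.4, -3.7, -0.4]
width: -0.0001
```

>>> send_rows --pt "1 0.1 0 0 0 0 2" --pt "1 0.2 -0.1 0 0 0 3" --pt "1 0.3 -0.13 0 0 0 5"

```text
time: 5.7
tool_pos: [0.5979, 0.0818, 0.1091]
ee_rot: [-180.0, 0.0, 82.7]
contact_force: [-0.3, -3.0, -0.6]
width: 0.0001
```

>>> send_rows --pt "1 0.1 0 0 0 0 2" --pt "1 0.2 -0.1 0 0 0 3" --pt "1 0.3 -0.13 0 0 0 5"

```text
time: 5.95
tool_pos: [0.597, 0.085, 0.1091]
ee_rot: [-180.0, 0.0, 77.7]
contact_force: [-0.1, -2.6, -0.0]
width: 0.0001
```

>>> send_rows --pt "1 0.1 0 0 0 0 2" --pt "1 0.2 -0.1 0 0 0 3" --pt "1 0.3 -0.13 0 0 0 5"

```text
time: 6.2
tool_pos: [0.5964, 0.0883, 0.1091]
ee_rot: [-180.0, 0.0, 72.7]
contact_force: [-0.4, -2.8, -0.7]
width: -0.0004
```

>>> send_rows --pt "1 0.1 0 0 0 0 2" --pt "1 0.2 -0.1 0 0 0 3" --pt "1 0.3 -0.13 0 0 0 5"

```text
time: 6.45
tool_pos: [0.596, 0.0916, 0.1091]
ee_rot: [-180.0, 0.0, 67.7]
contact_force: [-1.0, -1.6, 0.8]
width: 0.0002
```

>>> send_rows --pt "1 0.1 0 0 0 0 2" --pt "1 0.2 -0.1 0 0 0 3" --pt "1 0.3 -0.13 0 0 0 5"

```text
time: 6.7
tool_pos: [0.596, 0.0948, 0.1092]
ee_rot: [-180.0, 0.0, 62.7]
contact_force: [-1.9, -1.7, -0.2]
width: -0.0001
```

>>> send_rows --pt "1 0.1 0 0 0 0 2" --pt "1 0.2 -0.1 0 0 0 3" --pt "1 0.3 -0.13 0 0 0 5"

```text
time: 6.95
tool_pos: [0.5962, 0.0982, 0.1092]
ee_rot: [-180.0, 0.0, 57.7]
contact_force: [-1.1, -1.4, -0.6]
width: 0.0002
```

>>> send_rows --pt "1 0.1 0 0 0 0 2" --pt "1 0.2 -0.1 0 0 0 3" --pt "1 0.3 -0.13 0 0 0 5"

```text
time: 7.2
tool_pos: [0.5965, 0.1008, 0.1091]
ee_rot: [-180.0, 0.1, 52.7]
contact_force: [-4.1, -5.3, 2.0]
width: -0.0002
```

>>> send_rows --pt "1 0.05 0 0 0 0 0" --pt "1 0.1 0 0 0 0 0" --pt "1 0.1 0 0 0 0 0"

```text
time: 7.45
tool_pos: [0.5965, 0.1009, 0.1091]
ee_rot: [-179.9, 0.1, 52.7]
contact_force: [-5.0, -3.3, 3.5]
width: 0.0003
```

>>> send_rows --pt "1 0.1 0 0 0 0 0" --pt "1 0.2 0 0 0 0 0" --pt "1 0.2 0 0 0 0 0"

```text
time: 7.7
tool_pos: [0.5968, 0.1012, 0.109]
ee_rot: [-179.9, 0.3, 52.6]
contact_force: [-9.3, -7.5, 6.3]
width: 0.0001
```

Run:
```python
from h import *
ims=ctrl.snapshot('wrist');cv2.imwrite('pics/w5.png',ims[:,:,::-1]);st()
```

```text
7.75 [0.5968 0.1012 0.109 ] [-179.9    0.3   52.6] F [-11.2  -8.4   5.3] T [-1.62  2.23  0.13]
```

View pics/w5.png

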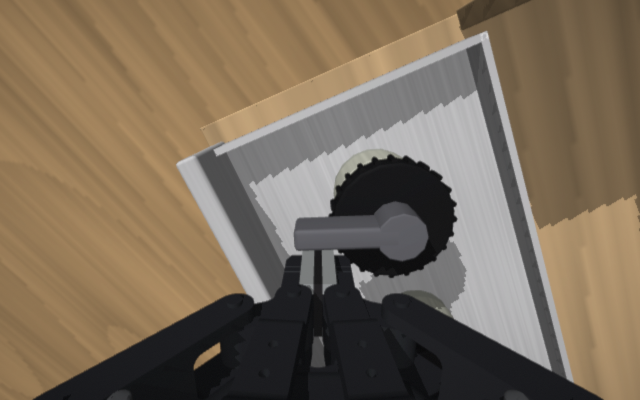

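>>> send_rows --pt "1 0.1 0 0 0 0 0" --pt "1 0.15 0 0 0 0 0" --pt "1 0.15 0 0 0 0 0" --pt "1 0.15 0 0 0 0 0"

```text
time: 8.08
tool_pos: [0.5969, 0.1014, 0.1089]
ee_rot: [-179.8, 0.4, 52.6]
contact_force: [-14.3, -10.6, 9.8]
width: 0.0001
```

```bash
cat >> h.py <<'E'
def adv(*mv):
    """accumulate commanded pose: each (dx,dy,dz cm,turn)"""
    c=getcmd()
    for d in mv:
        R0=(R.from_euler('z',c[3],degrees=True)*R.from_euler('x',180,degrees=True)).as_matrix()
        c=[float(v) for v in np.array(c[:3])+R0@np.array(d[:3])/100]+[c[3]-d[3]]
    json.dump(c,open('cmd.json','w'));print('cmd',np.round(c,4))
E
python3 - <<'E'
from h import *
st()
json.dump([.6101,.0665,.109,121.7],open('cmd.json','w'))
adv((.6,-.3,0,19),*[(.3,-.13,0,5)]*10); adv((.45,0,0,0))
# retreat then to cap 2
adv((-1.2,0,0,0),(-1.2+1.2,0,-4,0))
for fl in (0,1):
    a=lev(2,-49.5,.025,.149,flip=fl); print(np.round(a,4))
E
```

```text
8.08 [0.5969 0.1014 0.1089] [-179.8    0.4   52.6] F [-14.3 -10.6   9.8] T [-2.1   3.13  0.06]
cmd [ 0.5969  0.1008  0.109  52.7   ]
cmd [ 0.5997  0.1044  0.109  52.7   ]
cmd [ 0.5924  0.0948  0.149  52.7   ]
[ 6.414e-01 -1.660e-02  1.490e-01 -1.395e+02]
[ 6.414e-01 -1.660e-02  1.490e-01  4.050e+01]
```

Run:
```python
from h import *
a=lev(2,-49.5,.025,.149,flip=1);b=lev(2,-49.5,.025,.109,flip=1)
calls([[(a,1,5,1),(b,1,2,3)]])
```

```text
11 [[1,-1.2,2.1,0.0,0,0,2],[1,-2.4,4.3,0.0,0,0,5],[1,-3.5,6.4,0.0,0,0,7],[1,-4.7,8.5,0.0,0,0,10],[1,-5.9,10.65,0.0,0,0,12],[1,-5.9,10.65,0.0,0,0,12],[1,-5.9,10.7,2.0,0,0,12],[1,-5.9,10.65,4.0,0,0,12],[1,-5.9,10.65,4.0,0,0,12],[1,-5.9,10.65,4.0,0,0,12],[1,-5.9,10.65,4.0,0,0,12]]
end cmd [ 6.414e-01 -1.660e-02  1.090e-01  4.070e+01]
```

>>> send_rows --pt "1 -0.6 0 0 0 0 0" --pt "1 -1.2 0 0 0 0 0" --pt "1 -1.2 0 -2 0 0 0" --pt "1 -1.2 0 -4 0 0 0"

```text
time: 8.42
tool_pos: [0.5916, 0.0955, 0.1489]
ee_rot: [-179.9, 0.1, 52.7]
contact_force: [0.8, 0.7, 1.3]
width: -0.0001
```

>>> send_rows --pt "1 -1.2 2.1 0 0 0 2" --pt "1 -2.4 4.3 0 0 0 5" --pt "1 -3.5 6.4 0 0 0 7" --pt "1 -4.7 8.5 0 0 0 10" --pt "1 -5.9 10.65 0 0 0 12" --pt "1 -5.9 10.65 0 0 0 12" --pt "1 -5.9 10.65 2 0 0 12" --pt "1 -5.9 10.65 4 0 0 12" --pt "1 -5.9 10.65 4 0 0 12"

```text
time: 9.17
tool_pos: [0.6396, -0.0148, 0.1055]
ee_rot: [-179.8, 0.2, 40.8]
contact_force: [-1.3, 0.4, -0.8]
width: -0.0
```

Run:
```python
from h import *
st();ims=ctrl.snapshot('wrist');cv2.imwrite('pics/w6.png',ims[:,:,::-1])
t=ctrl.snapshot('top');cv2.imwrite('pics/t6.png',cv2.resize(t[110:265,240:460,::-1],None,fx=3.6,fy=3.6,interpolation=cv2.INTER_CUBIC));st()
```

```text
9.17 [ 0.6396 -0.0148  0.1055] [-179.8    0.2   40.8] F [-1.3  0.4 -0.8] T [-0.03  0.06 -0.03]
9.27 [ 0.6411 -0.0154  0.1091] [-180.     0.    40.8] F [ 0.1 -0.4  0.8] T [-0.06  0.03 -0.01]
```

View pics/w6.png

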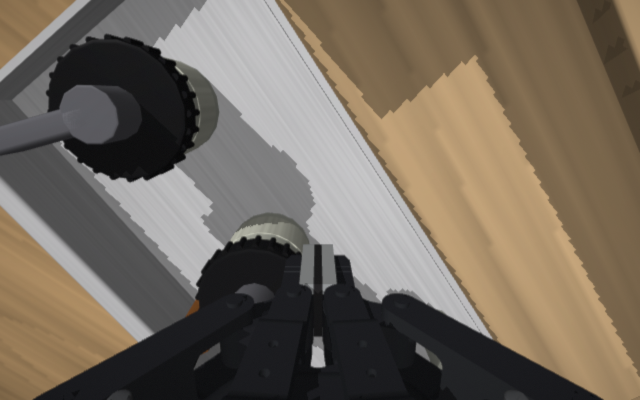

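View pics/t6.png

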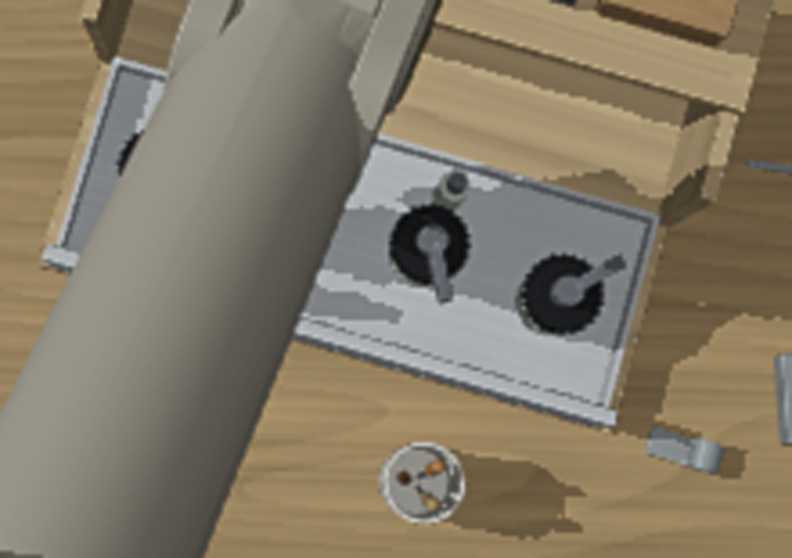

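>>> send_rows --pt "1 -0.3 0 0 0 0 0" --pt "1 -0.6 0 0 0 0 0" --pt "1 -0.8 0 0 0 0 0" --pt "1 -1.0 0 0 0 0 0" --pt "1 -1.2 0 0 0 0 0" --pt "1 -1.2 0 0 0 0 0"

```text
time: 9.77
tool_pos: [0.633, -0.0242, 0.1103]
ee_rot: [179.9, -0.1, 40.7]
contact_force: [2.5, 0.7, 2.2]
width: -0.0
```

>>> send_rows --pt "1 -0.1 0 0 0 0 0" --pt "1 -0.2 0 0 0 0 0" --pt "1 -0.2 0 0 0 0 0"

```text
time: 10.02
tool_pos: [0.631, -0.0255, 0.1097]
ee_rot: [180.0, -0.0, 40.7]
contact_force: [3.4, -0.3, 2.2]
width: -0.0002
```

Run:
```python
from h import *
st();ims=ctrl.snapshot('wrist');cv2.imwrite('pics/w7.png',ims[:,:,::-1])
st()
```

```text
10.02 [ 0.631  -0.0255  0.1097] [180.   -0.   40.7] F [ 3.4 -0.3  2.2] T [ 0.19 -0.69 -0.02]
10.07 [ 0.631  -0.0254  0.1096] [180.   -0.   40.7] F [5.1 1.  1.7] T [ 0.17 -0.77  0.02]
```

View pics/w7.png

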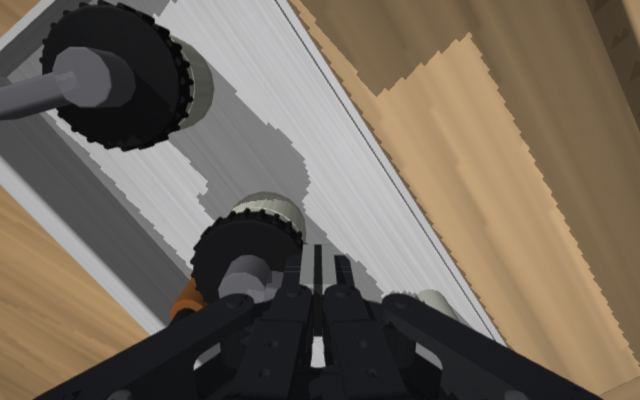

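Run:
```python
from h import *
cc=cam('wrist',{'tool_pos':np.array([.631,-.0255,.1097]),'ee_rot':np.array([180,0,40.7])})
print(p2w(cc,(243,276),.098))
adv((-1.4,0,0,0))
c=getcmd()
for th in (-57,-59,-62): calls([[(lev(2,th,.016,.109,r=.034,flip=1),1,4,1)]],save=False)
calls([[(lev(2,-64,.016,.109,r=.034,flip=1),1,4,1)],[(lev(2,-69,.016,.109,r=.034,flip=1),1,3,0)]],save=False)
```

```text
[ 0.60665355 -0.0017779   0.098     ]
cmd [ 6.307e-01 -2.580e-02  1.090e-01  4.070e+01]
5 [[1,0.0,-0.0,-0.0,0,0,2],[1,0.0,-0.0,-0.0,0,0,4],[1,0.0,-0.0,0.0,0,0,6],[1,0.04,-0.02,0.0,0,0,8],[1,0.04,-0.02,0.0,0,0,8]]
end cmd [ 6.309e-01 -2.530e-02  1.090e-01  3.270e+01]
5 [[1,-0.0,0.0,0.0,0,0,2],[1,-0.0,0.0,0.0,0,0,5],[1,-0.1,0.0,0.0,0,0,7],[1,-0.08,0.02,0.0,0,0,10],[1,-0.08,0.02,0.0,0,0,10]]
end cmd [ 6.303e-01 -2.640e-02  1.090e-01  3.070e+01]
5 [[1,-0.1,0.0,0.0,0,0,3],[1,-0.1,0.0,0.0,0,0,6],[1,-0.2,0.0,0.0,0,0,10],[1,-0.27,0.06,0.0,0,0,13],[1,-0.27,0.06,0.0,0,0,13]]
end cmd [ 0.6291 -0.028   0.109  27.7   ]
5 [[1,-0.1,0.0,0.0,0,0,4],[1,-0.2,0.0,0.0,0,0,7],[1,-0.3,0.1,0.0,0,0,11],[1,-0.4,0.09,0.0,0,0,15],[1,-0.4,0.09,0.0,0,0,15]]
3 [[1,-0.1,0.0,0.0,0,0,2],[1,-0.2,0.1,0.0,0,0,3],[1,-0.3,0.13,0.0,0,0,5]]
end cmd [ 0.6262 -0.0315  0.109  20.7   ]
```

Run:
```python
from h import *
cc=cam('wrist',{'tool_pos':np.array([.631,-.0255,.1097]),'ee_rot':np.array([180,0,40.7])})
print(p2w(cc,(82,76),.098),[w2p(cc,(*CAPS[i],.098)) for i in(1,2)])
im=cv2.imread('pics/w7.png');cv2.imwrite('pics/w7c.png',cv2.resize(im[180:330,160:360],None,fx=4,fy=4,interpolation=cv2.INTER_CUBIC))
```

```text
[0.63418332 0.09349312 0.098     ] [array([81.73602771, 76.38598421]), array([239.32209501, 292.35399549])]
```

View pics/w7c.png

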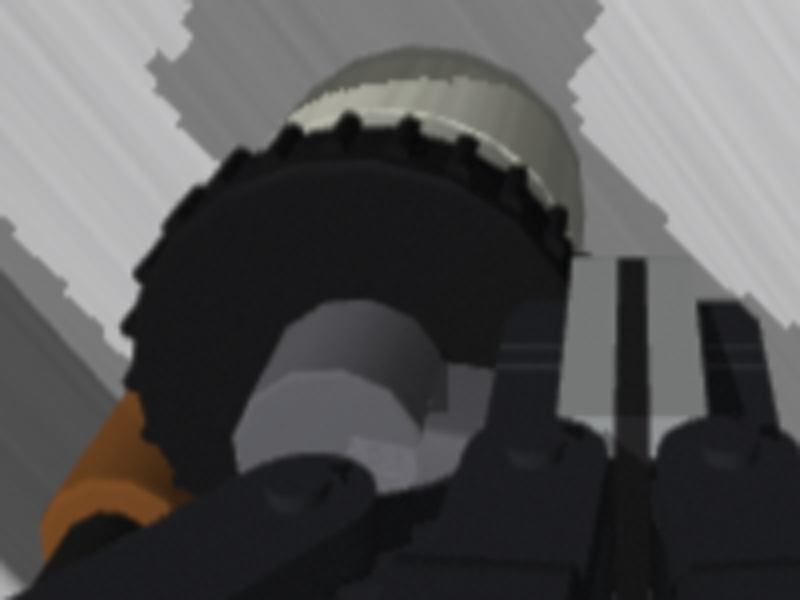

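>>> send_rows --pt "1 -0.1 0 0 0 0 4" --pt "1 -0.15 0 0 0 0 7" --pt "1 -0.2 0 0 0 0 10" --pt "1 -0.3 0.1 0 0 0 13" --pt "1 -0.3 0.1 0 0 0 13"

```text
time: 10.48
tool_pos: [0.631, -0.0279, 0.1098]
ee_rot: [179.9, -0.2, 27.6]
contact_force: [10.5, 1.9, 0.0]
width: -0.0005
```

>>> send_rows --pt "1 -0.1 0 0 0 0 2" --pt "1 -0.2 0.1 0 0 0 3" --pt "1 -0.3 0.13 0 0 0 5"

```text
time: 10.73
tool_pos: [0.6308, -0.0287, 0.1102]
ee_rot: [179.9, -0.4, 22.8]
contact_force: [20.4, 4.1, -5.4]
width: 0.0001
```

Run:
```python
from h import *
adv((-.3,.1,0,13),(-.3,.13,0,5))
ims=ctrl.snapshot('wrist');cv2.imwrite('pics/w8.png',ims[:,:,::-1])
cv2.imwrite('pics/w8c.png',cv2.resize(ims[150:330,120:380,::-1],None,fx=3,fy=3,interpolation=cv2.INTER_CUBIC))
st()
t=ctrl.snapshot('scene');cv2.imwrite('pics/s8.png',cv2.resize(t[150:300,220:360,::-1],None,fx=4,fy=4,interpolation=cv2.INTER_CUBIC));st()
```

```text
cmd [ 0.6271 -0.031   0.109  22.7   ]
10.78 [ 0.6309 -0.0287  0.1102] [179.9  -0.4  22.6] F [18.6  2.7 -4.4] T [ 0.84 -4.13  0.14]
10.83 [ 0.6309 -0.0287  0.1101] [179.8  -0.4  22.8] F [18.6  3.4 -3.1] T [ 0.79 -4.1   0.15]
```

View pics/w8c.png

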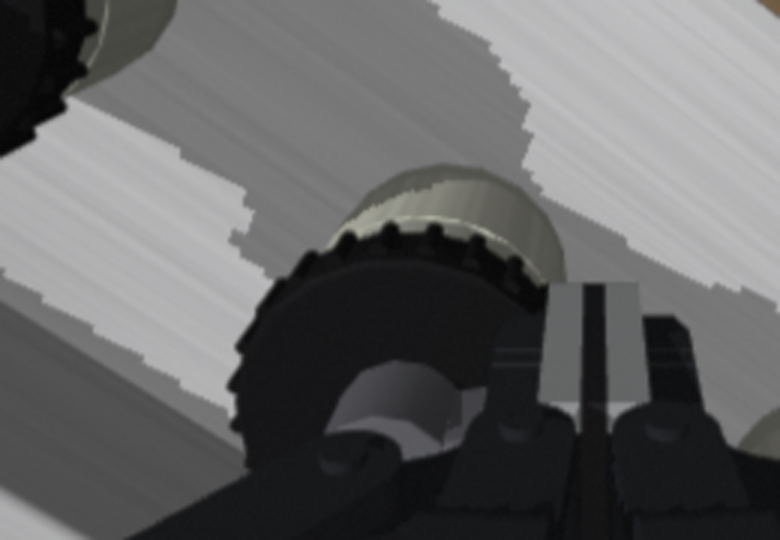

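View pics/s8.png

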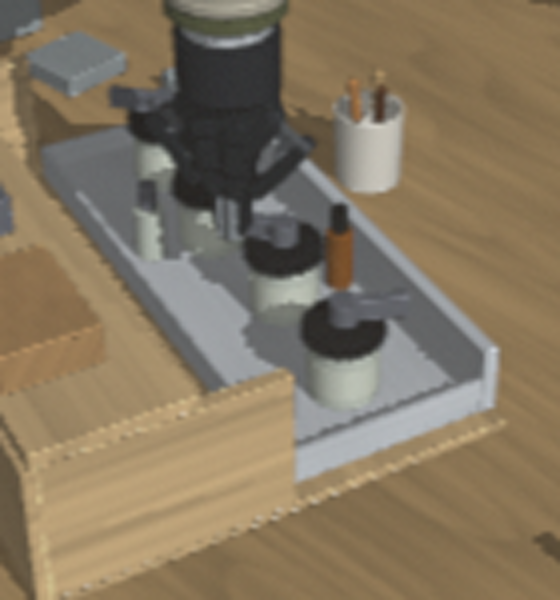

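Run:
```python
from h import *
adv((1.6,0,0,0),(0,0,-4,0))
a=lev(3,-166.5,.025,.149);b=lev(3,-166.5,.025,.109)
calls([[(a,1,12,0)],[(a,1,1,0),(b,1,2,2)]])
```

```text
cmd [ 0.6418 -0.0248  0.149  22.7   ]
12 [[1,-1.1,0.6,0.0,0,0,-7],[1,-2.1,1.2,0.0,0,0,-13],[1,-3.2,1.8,0.0,0,0,-20],[1,-4.2,2.4,0.0,0,0,-27],[1,-5.3,3.0,0.0,0,0,-34],[1,-6.3,3.6,0.0,0,0,-40],[1,-7.4,4.2,0.0,0,0,-47],[1,-8.4,4.8,0.0,0,0,-54],[1,-9.5,5.4,0.0,0,0,-61],[1,-10.5,6.0,0.0,0,0,-67],[1,-11.6,6.6,0.0,0,0,-74],[1,-12.64,7.16,0.0,0,0,-81]]
5 [[1,-0.0,-0.0,0.0,0,0,0],[1,-0.0,-0.0,2.0,0,0,0],[1,-0.0,-0.0,4.0,0,0,0],[1,-0.0,-0.0,4.0,0,0,0],[1,-0.0,-0.0,4.0,0,0,0]]
end cmd [  0.5528  -0.1397   0.109  103.7   ]
```

>>> send_rows --pt "1 0.8 0 0 0 0 0" --pt "1 1.6 0 0 0 0 0" --pt "1 1.6 0 -2 0 0 0" --pt "1 1.6 0 -4 0 0 0"

```text
time: 11.17
tool_pos: [0.6403, -0.0242, 0.1475]
ee_rot: [-179.9, 0.3, 22.7]
contact_force: [0.6, -0.7, 0.7]
width: 0.0002
```

>>> send_rows --pt "1 -1.1 0.6 0 0 0 -7" --pt "1 -2.1 1.2 0 0 0 -13" --pt "1 -3.2 1.8 0 0 0 -20" --pt "1 -4.2 2.4 0 0 0 -27" --pt "1 -5.3 3.0 0 0 0 -34" --pt "1 -6.3 3.6 0 0 0 -40" --pt "1 -7.4 4.2 0 0 0 -47" --pt "1 -8.4 4.8 0 0 0 -54" --pt "1 -9.5 5.4 0 0 0 -61" --pt "1 -10.5 6.0 0 0 0 -67" --pt "1 -11.6 6.6 0 0 0 -74" --pt "1 -12.64 7.16 0 0 0 -81"

```text
time: 12.17
tool_pos: [0.5513, -0.1401, 0.1485]
ee_rot: [-179.8, -0.0, 104.0]
contact_force: [-0.2, 0.6, -0.0]
width: 0.0001
```

>>> send_rows --pt "1 0 0 0 0 0 0" --pt "1 0 0 2 0 0 0" --pt "1 0 0 4 0 0 0" --pt "1 0 0 4 0 0 0"

```text
time: 12.5
tool_pos: [0.5506, -0.1379, 0.1054]
ee_rot: [-179.6, -0.2, 103.5]
contact_force: [-0.8, 0.1, -0.6]
width: -0.0002
```

Run:
```python
from h import *
st();ims=ctrl.snapshot('wrist');cv2.imwrite('pics/w9.png',ims[:,:,::-1])
t=ctrl.snapshot('top');cv2.imwrite('pics/t9.png',cv2.resize(t[110:265,240:460,::-1],None,fx=3.6,fy=3.6,interpolation=cv2.INTER_CUBIC));st()
```

```text
12.5 [ 0.5506 -0.1379  0.1054] [-179.6   -0.2  103.5] F [-0.8  0.1 -0.6] T [0.05 0.02 0.01]
12.6 [ 0.5523 -0.1388  0.1087] [-179.8   -0.   103.6] F [0.5 0.5 0.6] T [ 0.01  0.01 -0.01]
```

View pics/w9.png

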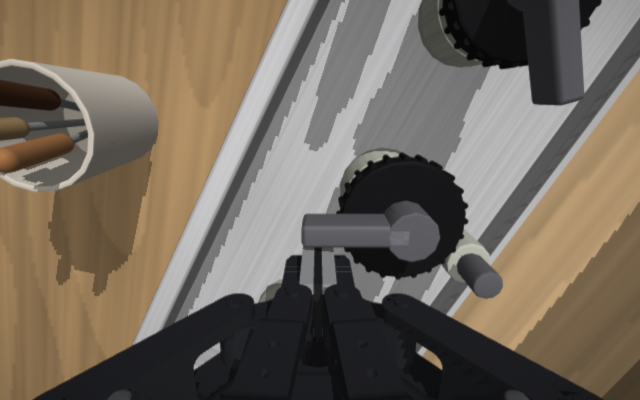

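View pics/t9.png

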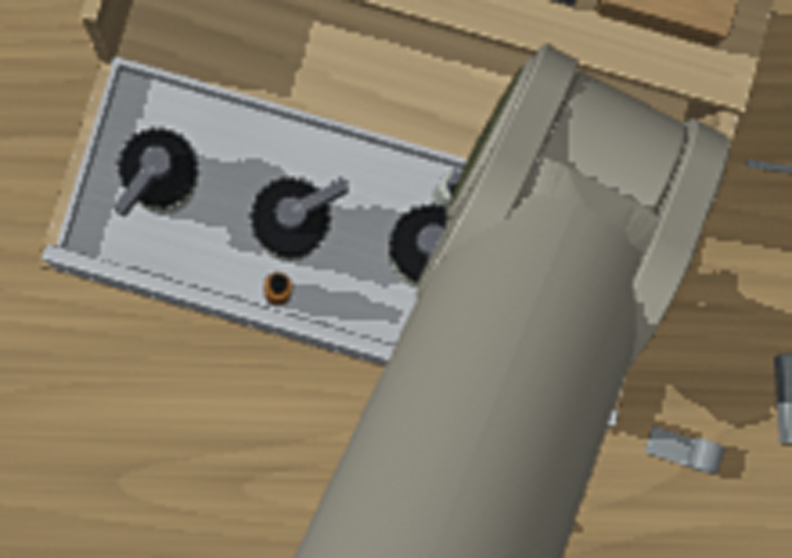

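Run:
```python
from h import *
cc=cam('wrist',{'tool_pos':np.array([.5506,-.1379,.1054]),'ee_rot':np.array([-179.6,-.2,103.5])})
A=p2w(cc,(414,236),.098);B=p2w(cc,(304,228),.098);print(A,B,np.degrees(np.arctan2((B-A)[1],(B-A)[0])))
print('lev2',[p2w(cc,q,.098).round(4) for q in((535,-10),(558,103))], 'flux',p2w(cc,(486,276),.085))
```

```text
[ 0.58314249 -0.10995259  0.098     ] [ 0.53853632 -0.11721858  0.098     ] -170.74822853984116
lev2 [array([ 0.5945, -0.0159,  0.098 ]), array([ 0.6176, -0.0477,  0.098 ])] flux [ 0.62714167 -0.12564687  0.085     ]
```

>>> send_rows --pt "1 0.3 0.3 0 0 0 0" --pt "1 0.6 0.3 0 0 0 0" --pt "1 0.9 0.3 0 0 0 0" --pt "1 1.1 0.3 0 0 0 0" --pt "1 1.1 0.3 0 0 0 0"

```text
time: 13.02
tool_pos: [0.5537, -0.1278, 0.1101]
ee_rot: [179.9, 0.0, 103.7]
contact_force: [0.6, -3.4, 2.1]
width: -0.0002
```

>>> send_rows --pt "1 0.1 0 0 0 0 0" --pt "1 0.2 0 0 0 0 0" --pt "1 0.2 0 0 0 0 0"

```text
time: 13.27
tool_pos: [0.5529, -0.1259, 0.1096]
ee_rot: [180.0, 0.0, 103.7]
contact_force: [1.1, -2.6, 1.5]
width: 0.0001
```

```bash
sed -i 's/3:(.582,-.107)/3:(.583,-.109)/' h.py
python3 - <<'E'
from h import *
adv((1.3,.3,0,0))
calls([[(lev(3,-182,.016,.109,r=.034),1,4,1)]])
E
```

```text
cmd [  0.5527  -0.1263   0.109  103.7   ]
5 [[1,0.1,-0.1,-0.0,0,0,4],[1,0.2,-0.2,-0.0,0,0,8],[1,0.3,-0.3,0.0,0,0,12],[1,0.35,-0.35,0.0,0,0,16],[1,0.35,-0.35,0.0,0,0,16]]
end cmd [ 0.5485 -0.1238  0.109  87.7   ]
```

>>> send_rows --pt "1 0.1 -0.1 0 0 0 4" --pt "1 0.2 -0.2 0 0 0 8" --pt "1 0.3 -0.3 0 0 0 12" --pt "1 0.35 -0.35 0 0 0 16" --pt "1 0.35 -0.35 0 0 0 16"

```text
time: 13.68
tool_pos: [0.5483, -0.1233, 0.1092]
ee_rot: [-180.0, -0.0, 87.5]
contact_force: [0.4, -1.6, 2.3]
width: 0.0002
```

>>> send_rows --pt "1 0.1 0 0 0 0 2" --pt "1 0.2 -0.1 0 0 0 3" --pt "1 0.3 -0.13 0 0 0 5"

```text
time: 13.93
tool_pos: [0.5471, -0.1205, 0.1092]
ee_rot: [-180.0, 0.0, 82.8]
contact_force: [0.8, -3.8, 0.1]
width: 0.0001
```

>>> send_rows --pt "1 0.1 0 0 0 0 2" --pt "1 0.2 -0.1 0 0 0 3" --pt "1 0.3 -0.13 0 0 0 5"

```text
time: 14.18
tool_pos: [0.5461, -0.1172, 0.1091]
ee_rot: [-180.0, 0.0, 77.7]
contact_force: [-0.5, -2.5, 0.3]
width: 0.0
```

>>> send_rows --pt "1 0.1 0 0 0 0 2" --pt "1 0.2 -0.1 0 0 0 3" --pt "1 0.3 -0.13 0 0 0 5"

```text
time: 14.43
tool_pos: [0.5454, -0.114, 0.1091]
ee_rot: [-180.0, 0.0, 72.7]
contact_force: [0.8, -3.5, 0.5]
width: 0.0003
```

Run:
```python
from h import *
st();ims=ctrl.snapshot('wrist');cv2.imwrite('pics/w10.png',ims[:,:,::-1])
adv(*[(.3,-.13,0,5)]*3)
```

```text
14.43 [ 0.5454 -0.114   0.1091] [-180.     0.    72.7] F [ 0.8 -3.5  0.5] T [-0.67 -0.04  0.06]
cmd [ 0.5457 -0.1144  0.109  72.7   ]
```

View pics/w10.png

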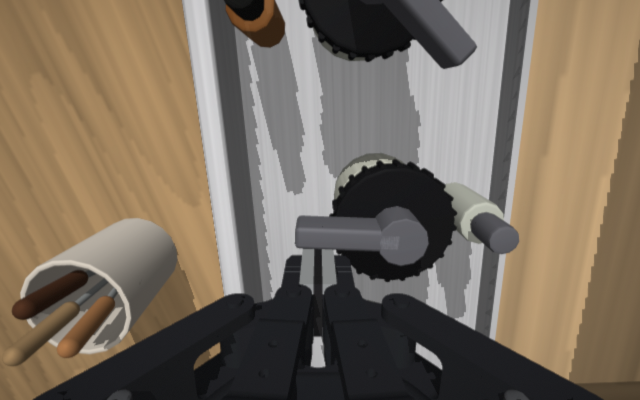

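>>> send_rows --pt "1 0.1 0 0 0 0 2" --pt "1 0.2 -0.1 0 0 0 3" --pt "1 0.3 -0.13 0 0 0 5"

```text
time: 14.73
tool_pos: [0.5451, -0.1107, 0.1091]
ee_rot: [-180.0, 0.0, 67.7]
contact_force: [-0.0, -3.6, 0.5]
width: 0.0004
```

>>> send_rows --pt "1 0.1 0 0 0 0 2" --pt "1 0.2 -0.1 0 0 0 3" --pt "1 0.3 -0.13 0 0 0 5"

```text
time: 14.98
tool_pos: [0.5451, -0.1074, 0.1091]
ee_rot: [-180.0, 0.0, 62.7]
contact_force: [-0.4, -2.5, 0.7]
width: 0.0
```

>>> send_rows --pt "1 0.1 0 0 0 0 2" --pt "1 0.2 -0.1 0 0 0 3" --pt "1 0.3 -0.13 0 0 0 5"

```text
time: 15.23
tool_pos: [0.5453, -0.1041, 0.1091]
ee_rot: [-180.0, 0.0, 57.7]
contact_force: [-1.7, -1.8, 0.2]
width: 0.0005
```

>>> send_rows --pt "1 0.1 0 0 0 0 2" --pt "1 0.2 -0.1 0 0 0 3" --pt "1 0.3 -0.13 0 0 0 5"

```text
time: 15.48
tool_pos: [0.5451, -0.1024, 0.1091]
ee_rot: [180.0, 0.1, 52.7]
contact_force: [-4.4, -8.9, 0.7]
width: -0.0
```

>>> send_rows --pt "1 0.1 0 0 0 0 0" --pt "1 0.2 0 0 0 0 0" --pt "1 0.2 0 0 0 0 0" --pt "1 0.2 0 0 0 0 0"

```text
time: 15.82
tool_pos: [0.5452, -0.1022, 0.109]
ee_rot: [-180.0, 0.2, 52.6]
contact_force: [-7.4, -8.9, 3.6]
width: 0.0
```

>>> send_rows --pt "1 0.1 0 0 0 0 0" --pt "1 0.2 0 0 0 0 0" --pt "1 0.2 0 0 0 0 0" --pt "1 0.2 0 0 0 0 0"

```text
time: 16.15
tool_pos: [0.5454, -0.102, 0.1089]
ee_rot: [-179.9, 0.3, 52.5]
contact_force: [-10.5, -13.1, 4.5]
width: -0.0004
```

Run:
```python
from h import *
st()
adv(*[(.3,-.13,0,5)]*4); adv((.4,0,0,0)); adv((-1.5,0,-4,0))
for f in (0,1): print(lev(4,-59.5,.025,.149,flip=f))
a=lev(4,-59.5,.025,.149,flip=1);b=lev(4,-59.5,.025,.109,flip=1)
calls([[(a,1,7,1),(b,1,2,1)]])
```

```text
16.15 [ 0.5454 -0.102   0.1089] [-179.9    0.3   52.5] F [-10.5 -13.1   4.5] T [-2.68  2.41  0.08]
cmd [ 0.546  -0.1013  0.109  52.7   ]
cmd [ 0.5485 -0.0982  0.109  52.7   ]
cmd [ 0.5394 -0.1101  0.149  52.7   ]
(np.float64(0.5888121100776235), np.float64(-0.2253301907018773), 0.149, -149.5)
(np.float64(0.5888121100776235), np.float64(-0.2253301907018773), 0.149, 30.5)
11 [[1,-0.9,1.6,0.0,0,0,3],[1,-1.8,3.1,0.0,0,0,6],[1,-2.6,4.7,0.0,0,0,10],[1,-3.5,6.2,0.0,0,0,13],[1,-4.4,7.8,0.0,0,0,16],[1,-5.3,9.4,0.0,0,0,19],[1,-6.17,10.92,0.0,0,0,22],[1,-6.17,10.92,0.0,0,0,22],[1,-6.2,10.9,2.0,0,0,22],[1,-6.17,10.92,4.0,0,0,22],[1,-6.17,10.92,4.0,0,0,22]]
end cmd [ 0.5889 -0.2254  0.109  30.7   ]
```

>>> send_rows --pt "1 -0.8 0 0 0 0 0" --pt "1 -1.5 0 0 0 0 0" --pt "1 -1.5 0 -2 0 0 0" --pt "1 -1.5 0 -4 0 0 0"

```text
time: 16.48
tool_pos: [0.5383, -0.1091, 0.1487]
ee_rot: [-179.8, 0.0, 52.7]
contact_force: [1.4, -0.1, 1.0]
width: 0.0
```

>>> send_rows --pt "1 -0.9 1.6 0 0 0 3" --pt "1 -1.8 3.1 0 0 0 6" --pt "1 -2.6 4.7 0 0 0 10" --pt "1 -3.5 6.2 0 0 0 13" --pt "1 -4.4 7.8 0 0 0 16" --pt "1 -5.3 9.4 0 0 0 19" --pt "1 -6.2 10.9 0 0 0 22" --pt "1 -6.2 10.9 0 0 0 22" --pt "1 -6.2 10.9 2 0 0 22" --pt "1 -6.2 10.9 4 0 0 22" --pt "1 -6.2 10.9 4 0 0 22"

```text
time: 17.4
tool_pos: [0.587, -0.2226, 0.1054]
ee_rot: [-179.7, 0.2, 30.9]
contact_force: [-0.8, 0.7, -1.1]
width: -0.0003
```

Run:
```python
from h import *
st();ims=ctrl.snapshot('wrist');cv2.imwrite('pics/w11.png',ims[:,:,::-1]);st()
```

```text
17.4 [ 0.587  -0.2226  0.1054] [-179.7    0.2   30.9] F [-0.8  0.7 -1.1] T [ 0.03 -0.   -0.04]
17.45 [ 0.5876 -0.2231  0.1074] [-1.798e+02  1.000e-01  3.080e+01] F [0.7 0.  1. ] T [ 0.02 -0.04  0.02]
```

View pics/w11.png

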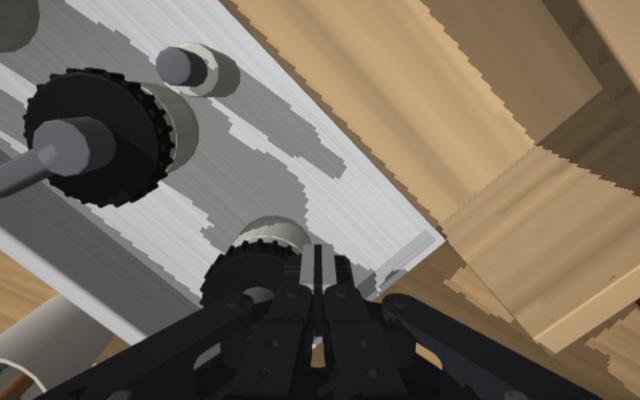

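Cap 3's lever is now folded back to its stop and the finger stands behind lever 4; push it.

>>> send_rows --pt "1 -0.3 0 0 0 0 0" --pt "1 -0.6 0 0 0 0 0" --pt "1 -0.8 0 0 0 0 0" --pt "1 -1.0 0 0 0 0 0" --pt "1 -1.2 0 0 0 0 0" --pt "1 -1.2 0 0 0 0 0"

```text
time: 17.95
tool_pos: [0.5797, -0.2309, 0.1105]
ee_rot: [179.9, -0.2, 30.8]
contact_force: [3.9, 0.5, 2.0]
width: 0.0001
```

>>> send_rows --pt "1 -0.1 0 0 0 0 0" --pt "1 -0.2 0 0 0 0 0" --pt "1 -0.2 0 0 0 0 0"

```text
time: 18.2
tool_pos: [0.5795, -0.231, 0.1106]
ee_rot: [179.8, -0.3, 30.9]
contact_force: [9.9, 1.7, -0.2]
width: -0.0001
```

>>> send_rows --pt "1 -0.1 0 0 0 0 0" --pt "1 -0.2 0 0 0 0 0" --pt "1 -0.2 0 0 0 0 0" --pt "1 -0.2 0 0 0 0 0"

```text
time: 18.53
tool_pos: [0.5792, -0.231, 0.1108]
ee_rot: [179.8, -0.4, 30.9]
contact_force: [13.8, 3.1, -1.7]
width: -0.0
```

Run:
```python
from h import *
ims=ctrl.snapshot('wrist');cv2.imwrite('pics/w12.png',cv2.resize(ims[180:330,160:360,::-1],None,fx=4,fy=4,interpolation=cv2.INTER_CUBIC));st()
```

```text
18.58 [ 0.5792 -0.231   0.1107] [179.8  -0.4  30.9] F [13.4  4.5 -1.4] T [ 0.77 -2.97  0.03]
```

View pics/w12.png

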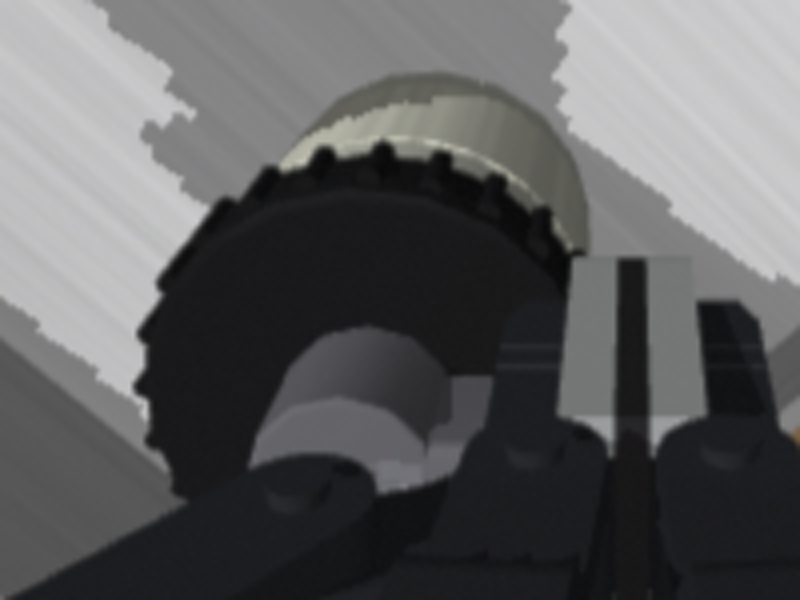

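>>> send_rows --pt "1 -0.1 0 0 0 0 0" --pt "1 -0.15 0 0 0 0 0" --pt "1 -0.15 0 0 0 0 0" --pt "1 -0.15 0 0 0 0 0"

```text
time: 18.92
tool_pos: [0.579, -0.2311, 0.1109]
ee_rot: [179.8, -0.5, 31.0]
contact_force: [17.5, 4.3, -2.6]
width: -0.0005
```

Run:
```python
from h import *
st()
json.dump([.5889,-.2254,.109,30.7],open('cmd.json','w'))
adv((-1.75,0,0,0),(1.6,0,-10,0))
h=np.array([np.cos(np.radians(-14.3)),np.sin(np.radians(-14.3))]);l=np.array([-h[1],h[0]])
P=np.array([.5096,-.0373])+.03*l-.011*h
m=(.53,-.11,.209,98)
a=(*(P-.025*h),.209,165.7);b=(*(P-.025*h),.052,165.7);print(a,b)
calls([[(m,1,11,0)],[(a,1,11,1)],[(b,1,6,2)]])
```

```text
18.92 [ 0.579  -0.2311  0.1109] [179.8  -0.5  31. ] F [17.5  4.3 -2.6] T [ 0.94 -3.71 -0.01]
cmd [ 0.5876 -0.2262  0.209  30.7   ]
(np.float64(0.48212540405103504), np.float64(0.0006624364002248305), 0.209, 165.7) (np.float64(0.48212540405103504), np.float64(0.0006624364002248305), 0.052, 165.7)
11 [[1,0.1,-1.2,-0.0,0,0,-6],[1,0.2,-2.4,-0.0,0,0,-12],[1,0.3,-3.5,-0.0,0,0,-18],[1,0.4,-4.7,-0.0,0,0,-24],[1,0.4,-5.9,-0.0,0,0,-31],[1,0.5,-7.1,0.0,0,0,-37],[1,0.6,-8.2,0.0,0,0,-43],[1,0.7,-9.4,0.0,0,0,-49],[1,0.8,-10.6,0.0,0,0,-55],[1,0.9,-11.8,0.0,0,0,-61],[1,0.98,-12.93,0.0,0,0,-67]]
12 [[1,1.1,-0.3,-0.0,0,0,-6],[1,2.1,-0.6,-0.0,0,0,-12],[1,3.2,-0.9,-0.0,0,0,-19],[1,4.2,-1.2,-0.0,0,0,-25],[1,5.3,-1.5,-0.0,0,0,-31],[1,6.3,-1.8,-0.0,0,0,-37],[1,7.4,-2.1,-0.0,0,0,-43],[1,8.4,-2.4,-0.0,0,0,-49],[1,9.5,-2.7,-0.0,0,0,-56],[1,10.6,-3.0,-0.0,0,0,-62],[1,11.61,-3.26,-0.0,0,0,-68],[1,11.61,-3.26,-0.0,0,0,-68]]
8 [[1,0.0,-0.0,2.6,0,0,0],[1,0.0,-0.0,5.2,0,0,0],[1,0.0,-0.0,7.8,0,0,0],[1,0.0,-0.0,10.5,0,0,0],[1,0.0,-0.0,13.1,0,0,0],[1,0.0,-0.0,15.7,0,0,0],[1,0.0,-0.0,15.7,0,0,0],[1,0.0,-0.0,15.7,0,0,0]]
end cmd [4.822e-01 7.000e-04 5.200e-02 1.657e+02]
```

>>> send_rows --pt "1 0.8 0 0 0 0 0" --pt "1 1.6 0 0 0 0 0" --pt "1 1.6 0 -4 0 0 0" --pt "1 1.6 0 -7 0 0 0" --pt "1 1.6 0 -10 0 0 0"

```text
time: 19.33
tool_pos: [0.5867, -0.2261, 0.2105]
ee_rot: [-180.0, 0.1, 30.7]
contact_force: [0.3, -0.2, 0.8]
width: 0.0003
```

>>> send_rows --pt "1 0.1 -1.2 0 0 0 -6" --pt "1 0.2 -2.4 0 0 0 -12" --pt "1 0.3 -3.5 0 0 0 -18" --pt "1 0.4 -4.7 0 0 0 -24" --pt "1 0.4 -5.9 0 0 0 -31" --pt "1 0.5 -7.1 0 0 0 -37" --pt "1 0.6 -8.2 0 0 0 -43" --pt "1 0.7 -9.4 0 0 0 -49" --pt "1 0.8 -10.6 0 0 0 -55" --pt "1 0.9 -11.8 0 0 0 -61" --pt "1 1.0 -12.9 0 0 0 -67"

```text
time: 20.25
tool_pos: [0.5292, -0.1097, 0.2092]
ee_rot: [-179.9, 0.0, 98.0]
contact_force: [0.5, 1.3, 0.5]
width: -0.0003
```

>>> send_rows --pt "1 1.1 -0.3 0 0 0 -6" --pt "1 2.1 -0.6 0 0 0 -12" --pt "1 3.2 -0.9 0 0 0 -19" --pt "1 4.2 -1.2 0 0 0 -25" --pt "1 5.3 -1.5 0 0 0 -31" --pt "1 6.3 -1.8 0 0 0 -37" --pt "1 7.4 -2.1 0 0 0 -43" --pt "1 8.4 -2.4 0 0 0 -49" --pt "1 9.5 -2.7 0 0 0 -56" --pt "1 10.6 -3.0 0 0 0 -62" --pt "1 11.6 -3.3 0 0 0 -68" --pt "1 11.6 -3.3 0 0 0 -68"

```text
time: 21.25
tool_pos: [0.4809, 0.0022, 0.2091]
ee_rot: [180.0, -0.1, 166.1]
contact_force: [-0.1, 0.9, -0.5]
width: 0.0002
```

Run:
```python
from h import *
ctrl.get_state()
st();ims=ctrl.snapshot('wrist');cv2.imwrite('pics/w13.png',ims[:,:,::-1]);st()
```

```text
21.25 [0.4809 0.0022 0.2091] [ 1.800e+02 -1.000e-01  1.661e+02] F [-0.1  0.9 -0.5] T [-0.03 -0.03  0.03]
21.3 [0.4813 0.001  0.2092] [-180.    -0.   165.7] F [ 0.8 -0.8 -0.4] T [ 0.   -0.01 -0.  ]
```

View pics/w13.png

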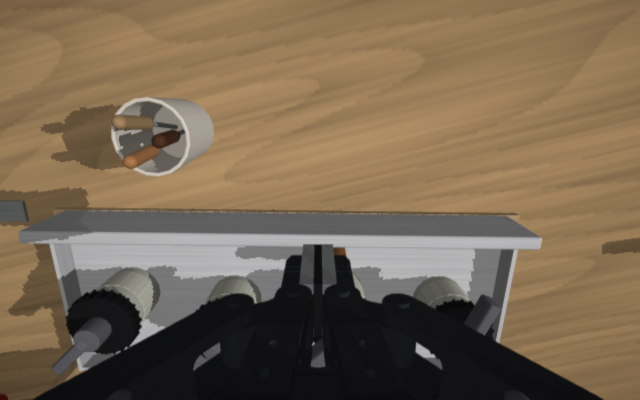

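Run:
```python
from h import *
cc=cam('wrist',{'tool_pos':np.array([.4809,.0022,.2091]),'ee_rot':np.array([180,-.1,166.1])})
a=p2w(cc,(541,237),.065);b=p2w(cc,(21,233),.065);print(a,b,(a+b)/2,np.degrees(np.arctan2(*(a-b)[:2])))
h=np.array([np.cos(np.radians(-14.3)),np.sin(np.radians(-14.3)),0]);print('gap',(( a+b)/2-np.array([.4813,.001,0]))@h)
print('pot',p2w(cc,(157,137),.07))
```

```text
[0.56366061 0.17647364 0.065     ] [ 0.45484171 -0.24930019  0.065     ] [ 0.50925116 -0.03641327  0.065     ] 14.33670255386118
gap 0.036326158264166464
pot [ 0.40711304 -0.10562522  0.07      ]
```

>>> send_rows --pt "1 0 0 3 0 0 0" --pt "1 0 0 6 0 0 0" --pt "1 0 0 9 0 0 0" --pt "1 0 0 11 0 0 0" --pt "1 0 0 13 0 0 0" --pt "1 0 0 15 0 0 0" --pt "1 0 0 15.7 0 0 0" --pt "1 0 0 15.7 0 0 0"

```text
time: 21.97
tool_pos: [0.4805, -0.0005, 0.0508]
ee_rot: [-179.9, -0.2, 165.5]
contact_force: [-0.8, -0.4, 0.6]
width: 0.0001
```

>>> send_rows --pt "1 -0.6 0 0 0 0 0" --pt "1 -1.2 0 0 0 0 0" --pt "1 -1.6 0 0 0 0 0" --pt "1 -1.9 0 0 0 0 0" --pt "1 -2.1 0 0 0 0 0" --pt "1 -2.3 0 0 0 0 0" --pt "1 -2.5 0 0 0 0 0" --pt "1 -2.6 0 0 0 0 0" --pt "1 -2.7 0 0 0 0 0" --pt "1 -2.8 0 0 0 0 0" --pt "1 -2.9 0 0 0 0 0" --pt "1 -3.0 0 0 0 0 0"

```text
time: 22.97
tool_pos: [0.5078, -0.006, 0.0517]
ee_rot: [-180.0, -0.4, 165.7]
contact_force: [-13.5, 2.5, 9.4]
width: -0.0003
```

>>> send_rows --pt "1 -0.1 0 0 0 0 0" --pt "1 -0.3 0 0 0 0 0" --pt "1 -0.5 0 0 0 0 0" --pt "1 -0.8 0 0 0 0 0" --pt "1 -1.1 0 0 0 0 0" --pt "1 -1.4 0 0 0 0 0" --pt "1 -1.7 0 0 0 0 0" --pt "1 -2.0 0 0 0 0 0" --pt "1 -2.3 0 0 0 0 0" --pt "1 -2.6 0 0 0 0 0" --pt "1 -2.9 0 0 0 0 0" --pt "1 -3.2 0 0 0 0 0"

```text
time: 23.97
tool_pos: [0.5388, -0.0141, 0.0516]
ee_rot: [-180.0, -0.4, 165.7]
contact_force: [-13.7, 2.7, 11.0]
width: 0.0002
```

Run:
```python
from h import *
st();t=ctrl.snapshot('scene');cv2.imwrite('pics/s14.png',cv2.resize(t[150:300,200:360,::-1],None,fx=4,fy=4,interpolation=cv2.INTER_CUBIC))
ims=ctrl.snapshot('top');cv2.imwrite('pics/t14.png',cv2.resize(ims[90:265,240:460,::-1],None,fx=3.4,fy=3.4,interpolation=cv2.INTER_CUBIC));st()
```

```text
23.97 [ 0.5388 -0.0141  0.0516] [-180.    -0.4  165.7] F [-13.7   2.7  11. ] T [ 0.37  2.45 -0.02]
24.07 [ 0.5394 -0.0143  0.0516] [-180.    -0.3  165.7] F [-9.7  1.4  7.4] T [0.32 1.88 0.  ]
```

View pics/s14.png

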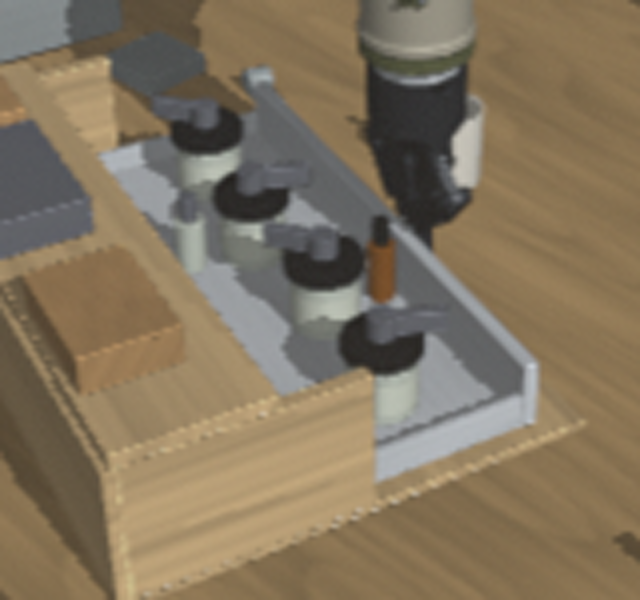

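View pics/t14.png

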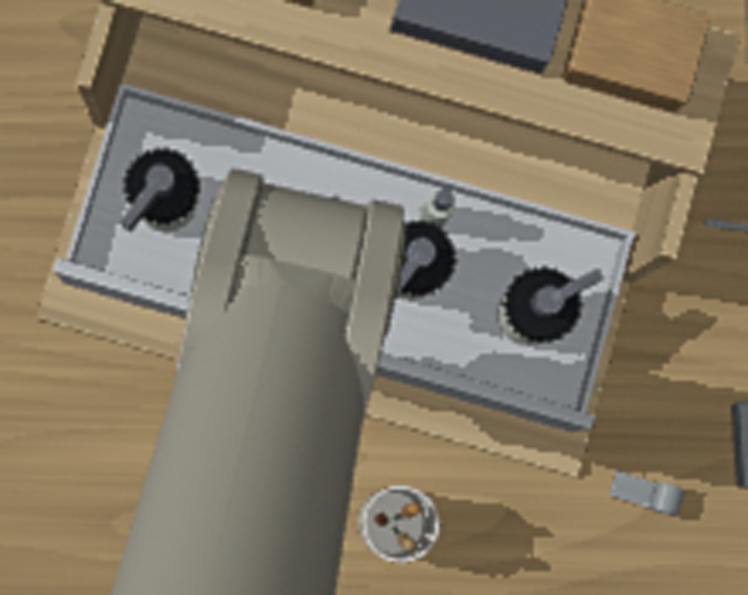

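>>> send_rows --pt "1 -0.2 0 0 0 0 0" --pt "1 -0.5 0 0 0 0 0" --pt "1 -0.8 0 0 0 0 0" --pt "1 -1.1 0 0 0 0 0" --pt "1 -1.45 0 0 0 0 0" --pt "1 -1.8 0 0 0 0 0" --pt "1 -2.15 0 0 0 0 0" --pt "1 -2.5 0 0 0 0 0" --pt "1 -2.85 0 0 0 0 0" --pt "1 -3.2 0 0 0 0 0" --pt "1 -3.55 0 0 0 0 0" --pt "1 -3.9 0 0 0 0 0"

```text
time: 25.07
tool_pos: [0.5766, -0.024, 0.0516]
ee_rot: [-180.0, -0.4, 165.7]
contact_force: [-13.1, 1.7, 9.6]
width: -0.0002
```

>>> send_rows --pt "1 -0.35 0 0 0 0 0" --pt "1 -0.7 0 0 0 0 0" --pt "1 -1.05 0 0 0 0 0" --pt "1 -1.4 0 0 0 0 0" --pt "1 -1.75 0 0 0 0 0" --pt "1 -2.1 0 0 0 0 0" --pt "1 -2.45 0 0 0 0 0" --pt "1 -2.8 0 0 0 0 0" --pt "1 -3.15 0 0 0 0 0" --pt "1 -3.5 0 0 0 0 0" --pt "1 -3.85 0 0 0 0 0" --pt "1 -4.2 0 0 0 0 0"

```text
time: 26.07
tool_pos: [0.6173, -0.0346, 0.0516]
ee_rot: [-180.0, -0.4, 165.7]
contact_force: [-12.9, 1.1, 9.8]
width: -0.0002
```

Run:
```python
from h import *
st();t=ctrl.snapshot('scene');cv2.imwrite('pics/s15.png',cv2.resize(t[150:300,200:360,::-1],None,fx=4,fy=4,interpolation=cv2.INTER_CUBIC));st()
```

```text
26.07 [ 0.6173 -0.0346  0.0516] [-180.    -0.4  165.7] F [-12.9   1.1   9.8] T [ 0.18  2.6  -0.03]
26.12 [ 0.618  -0.0348  0.0516] [-180.    -0.3  165.7] F [-11.2   1.2   8.3] T [ 0.13  2.05 -0.06]
```

View pics/s15.png

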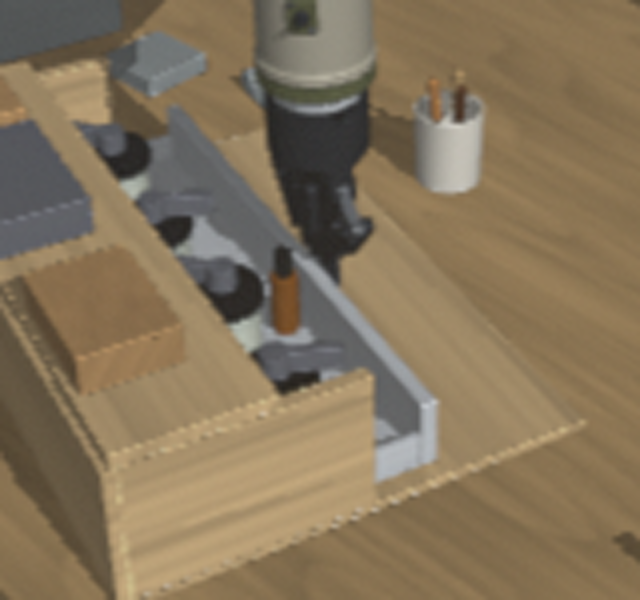

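>>> send_rows --pt "1 -0.35 0 0 0 0 0" --pt "1 -0.7 0 0 0 0 0" --pt "1 -1.05 0 0 0 0 0" --pt "1 -1.4 0 0 0 0 0" --pt "1 -1.75 0 0 0 0 0" --pt "1 -2.1 0 0 0 0 0" --pt "1 -2.45 0 0 0 0 0" --pt "1 -2.8 0 0 0 0 0" --pt "1 -3.1 0 0 0 0 0" --pt "1 -3.4 0 0 0 0 0" --pt "1 -3.7 0 0 0 0 0" --pt "1 -3.9 0 0 0 0 0"

```text
time: 27.12
tool_pos: [0.6553, -0.0445, 0.0515]
ee_rot: [-179.9, -0.4, 165.7]
contact_force: [-13.2, 0.4, 8.4]
width: -0.0003
```

>>> send_rows --pt "1 -0.15 0 0 0 0 0" --pt "1 -0.3 0 0 0 0 0" --pt "1 -0.45 0 0 0 0 0" --pt "1 -0.6 0 0 0 0 0" --pt "1 -0.75 0 0 0 0 0" --pt "1 -0.9 0 0 0 0 0"

```text
time: 27.62
tool_pos: [0.6638, -0.0467, 0.0515]
ee_rot: [-179.9, -0.4, 165.7]
contact_force: [-13.0, 0.4, 8.2]
width: 0.0001
```

>>> send_rows --pt "1 -0.1 0 0 0 0 0" --pt "1 -0.2 0 0 0 0 0" --pt "1 -0.3 0 0 0 0 0" --pt "1 -0.4 0 0 0 0 0"

```text
time: 27.95
tool_pos: [0.6662, -0.0473, 0.0515]
ee_rot: [-179.9, -0.6, 165.7]
contact_force: [-25.7, 3.0, 17.2]
width: 0.0001
```

>>> send_rows --pt "1 -0.1 0 0 0 0 0" --pt "1 -0.1 0 0 0 0 0"

```text
time: 28.12
tool_pos: [0.6662, -0.0473, 0.0515]
ee_rot: [-180.0, -0.7, 165.7]
contact_force: [-28.3, 3.0, 18.2]
width: -0.0001
```

Run:
```python
from h import *
st();t=ctrl.snapshot('scene');cv2.imwrite('pics/s16.png',cv2.resize(t[150:300,200:360,::-1],None,fx=4,fy=4,interpolation=cv2.INTER_CUBIC));st()
```

```text
28.12 [ 0.6662 -0.0473  0.0515] [-180.    -0.7  165.7] F [-28.3   3.   18.2] T [0.62 5.14 0.02]
28.17 [ 0.6662 -0.0473  0.0515] [-180.    -0.7  165.7] F [-26.9   3.8  17.5] T [ 0.56  5.1  -0.07]
```

View pics/s16.png

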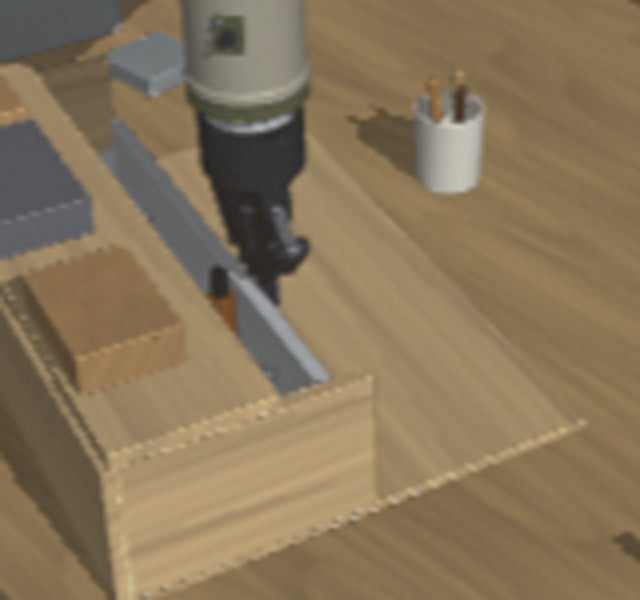

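>>> send_rows --pt "1 0.3 0 0 0 0 0" --pt "1 0.7 0 0 0 0 0" --pt "1 1.5 0 0 0 0 0" --pt "1 2.5 0 0 0 0 0" --pt "1 4 0 0 0 0 0" --pt "1 5.5 0 0 0 0 0" --pt "1 6 0 -3 0 0 0" --pt "1 6 0 -6 0 0 0" --pt "1 6 0 -10 0 0 0" --pt "1 6 0 -13 0 0 0" --pt "1 6 0 -16 0 0 0" --pt "1 6 0 -16 0 0 0"

```text
time: 29.17
tool_pos: [0.6162, -0.0333, 0.2195]
ee_rot: [179.8, 0.6, 165.7]
contact_force: [0.5, -0.1, 1.1]
width: 0.0003
```

>>> send_rows --pt "1 2 -3 0 0 0 0" --pt "1 4 -6 0 0 0 0" --pt "1 6 -9 0 0 0 0" --pt "1 6 -12 0 0 0 0" --pt "1 6 -15 0 0 0 0" --pt "1 6 -18 0 0 0 0" --pt "1 6 -21 0 0 0 0" --pt "1 6 -24 0 0 0 0" --pt "1 6 -24 0 0 0 0" --pt "1 6 -24 0 0 0 0" --pt "1 6 -24 0 0 0 0"

```text
time: 30.08
tool_pos: [0.4963, -0.2499, 0.212]
ee_rot: [180.0, 0.0, 165.7]
contact_force: [0.9, 0.8, 0.6]
width: 0.0001
```

Run:
```python
from h import *
st();t=ctrl.snapshot('scene');cv2.imwrite('pics/s17.png',cv2.resize(t[130:310,180:400,::-1],None,fx=3.5,fy=3.3,interpolation=cv2.INTER_CUBIC))
ims=ctrl.snapshot('top');cv2.imwrite('pics/t17.png',cv2.resize(ims[40:265,230:510,::-1],None,fx=2.6,fy=2.6,interpolation=cv2.INTER_CUBIC));st()
```

```text
30.08 [ 0.4963 -0.2499  0.212 ] [180.    0.  165.7] F [0.9 0.8 0.6] T [ 0.01 -0.02 -0.02]
30.18 [ 0.4967 -0.249   0.212 ] [180.   -0.  165.8] F [ 1.  -0.5 -1.8] T [ 0.    0.03 -0.05]
```

View pics/s17.png

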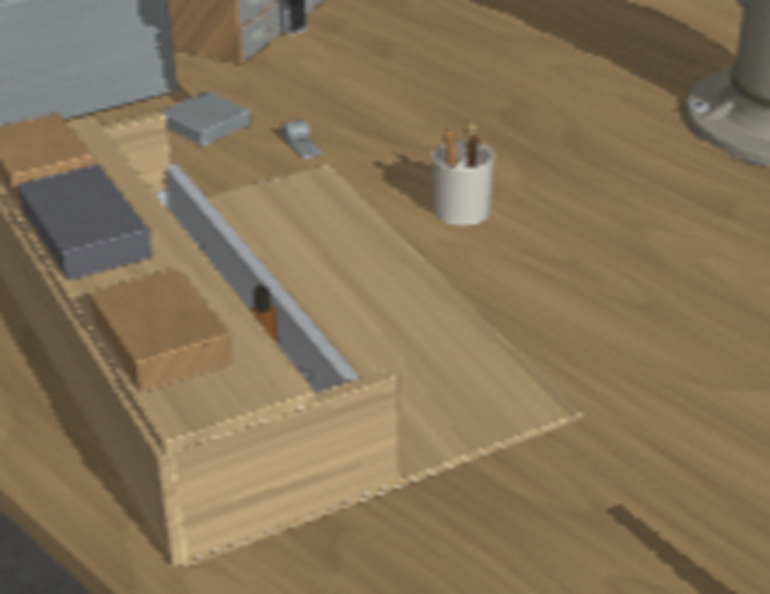

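View pics/t17.png

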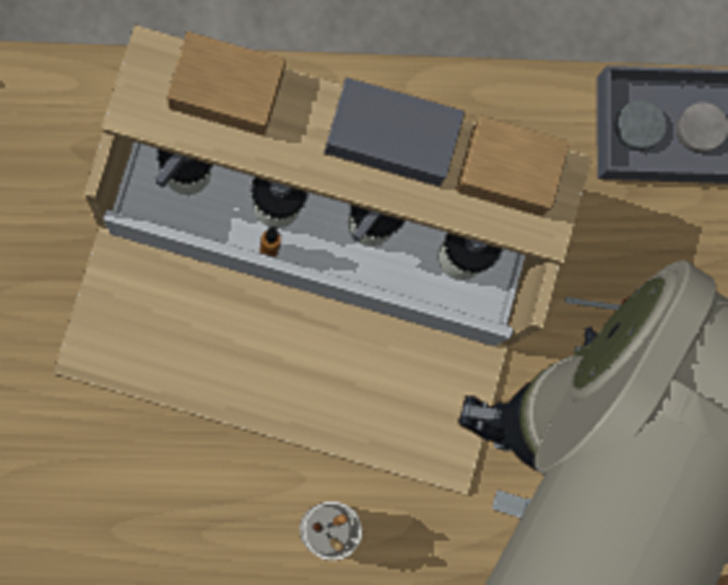

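>>> send_rows --pt "1 0 2 -1 0 -4 0" --pt "1 0 4 -2 0 -8 0" --pt "1 0 6 -3 0 -12 0" --pt "1 0 8.5 -4 0 -16 0" --pt "1 0 11 -5 0 -20 0" --pt "1 0 13.5 -5 0 -24 0" --pt "1 0 16 -5 0 -28 0" --pt "1 0 18 -5 0 -32 0" --pt "1 0 20 -5 0 -35 0" --pt "1 0 22 -5 0 -35 0" --pt "1 0 22 -5 0 -35 0"

```text
time: 31.1
tool_pos: [0.5504, -0.0313, 0.2621]
ee_rot: [180.0, 35.0, 166.2]
contact_force: [0.3, 0.8, -0.1]
width: 0.0003
```

Run:
```python
from h import *
st();t=ctrl.snapshot('wrist');cv2.imwrite('pics/w18.png',t[:,:,::-1])
print(ctrl.look_for('flux_bottle_mid','wrist')[:2],ctrl.look_for('dropper_bottle_mid','wrist')[:2])
```

```text
31.1 [ 0.5504 -0.0313  0.2621] [180.   35.  166.2] F [ 0.3  0.8 -0.1] T [ 0.17  0.64 -0.02]
[] [{'pixel': [344.1, 183.3], 'p': 0.87}]
```

View pics/w18.png

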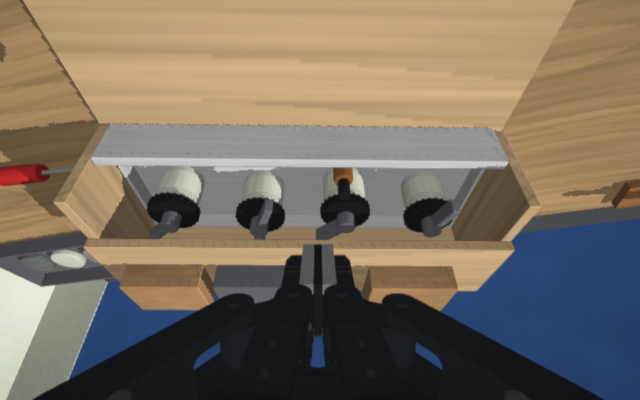

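Run:
```python
from h import *
s=ctrl.get_state()
R0=R.from_euler('xyz',s['ee_rot'],degrees=True)
R1=R.from_euler('xyz',[180,38,121],degrees=True)
print((R0.inv()*R1).as_rotvec(degrees=True),R0.inv().apply(np.array([.62,.115,.215])-s['tool_pos'])*100)
cc=cam('wrist',{'tool_pos':np.array([.62,.115,.215]),'ee_rot':np.array([180,38,121.])})
h=np.array([.969,-.247]);l=np.array([.247,.969])
for z in(.02,.085):print(w2p(cc,(*(np.array([.592,-.0575])+.2157*h-.0573*l),z)))
print(cc[3])
```

```text
[26.64080002 -2.85015837 36.014301  ] [ 0.24418922 16.42898082  5.61300693]
[316.29902142 241.27211635]
[316.19490761 282.07320351]
[0.55083579 0.22972759 0.26519499]
```

Run:
```python
from h import *
s=ctrl.get_state()
R0=R.from_euler('xyz',s['ee_rot'],degrees=True)
h=np.array([.969,-.247]);l=np.array([.247,.969])
for P,e in (([.61,.13,.235],[180,52,121]),([.61,.13,.235],[180,52,115])):
  R1=R.from_euler('xyz',e,degrees=True)
  print((R0.inv()*R1).as_rotvec(degrees=True),R0.inv().apply(np.array(P)-s['tool_pos'])*100)
  cc=cam('wrist',{'tool_pos':np.array(P),'ee_rot':np.array(e,float)})
  for z in(.02,.085):print(w2p(cc,(*(np.array([.592,-.0575])+.2157*h-.0573*l),z)))
  print(cc[3])
```

```text
[ 30.93656762 -16.1273082   32.61016066] [ 0.192938   17.63750117  3.20741929]
[316.90484357 173.59651403]
[316.8628204  212.41273809]
[0.53663102 0.2517255  0.25129541]
[ 35.0794674  -15.87290263  36.97627375] [ 0.192938   17.63750117  3.20741929]
[339.71851552 173.12274152]
[340.72001369 212.04216378]
[0.54975672 0.25872782 0.25129541]
```

Good: the first pose should show the rear bottle between caps 2 and 3.

>>> send_rows --pt "1 0 2.5 0.5 4 -2 4" --pt "1 0 5 0.9 8 -4 8" --pt "1 0 7.5 1.4 12 -6 12" --pt "1 0.1 10 1.8 16 -8 16" --pt "1 0.1 12.5 2.3 20 -10 20" --pt "1 0.1 14.5 2.7 24 -12 24" --pt "1 0.2 16 3 28 -14 29" --pt "1 0.2 17.6 3.2 31 -16 33" --pt "1 0.2 17.6 3.2 31 -16 33" --pt "1 0.2 17.6 3.2 31 -16 33"

```text
time: 32.08
tool_pos: [0.6102, 0.1317, 0.2322]
ee_rot: [-180.0, 51.9, 120.6]
contact_force: [-1.1, -0.1, 0.2]
width: -0.0003
```

Run:
```python
from h import *
st();t=ctrl.snapshot('wrist');cv2.imwrite('pics/w19.png',t[:,:,::-1]);cv2.imwrite('pics/w19c.png',cv2.resize(t[80:280,200:440,::-1],None,fx=3,fy=3,interpolation=cv2.INTER_CUBIC))
print(ctrl.look_for('flux_bottle_mid','wrist')[:2],ctrl.look_for('dropper_bottle_mid','wrist')[:2])
```

```text
32.08 [0.6102 0.1317 0.2322] [-180.    51.9  120.6] F [-1.1 -0.1  0.2] T [ 0.72  0.48 -0.09]
[{'pixel': [322.7, 194.6], 'p': 0.9}, {'pixel': [250.2, 216.9], 'p': 0.27}] [{'pixel': [316.0, 160.0], 'p': 0.96}]
```

View pics/w19.png

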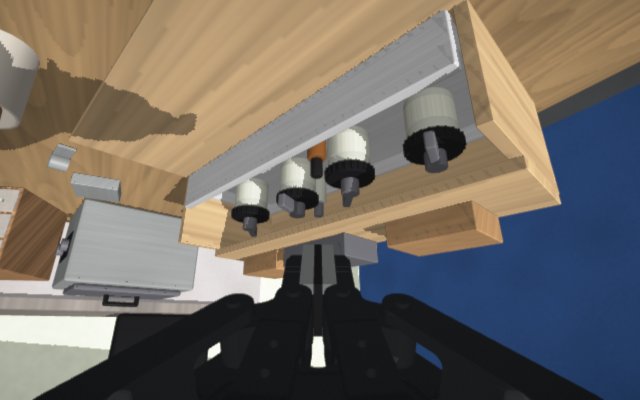

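View pics/w19c.png

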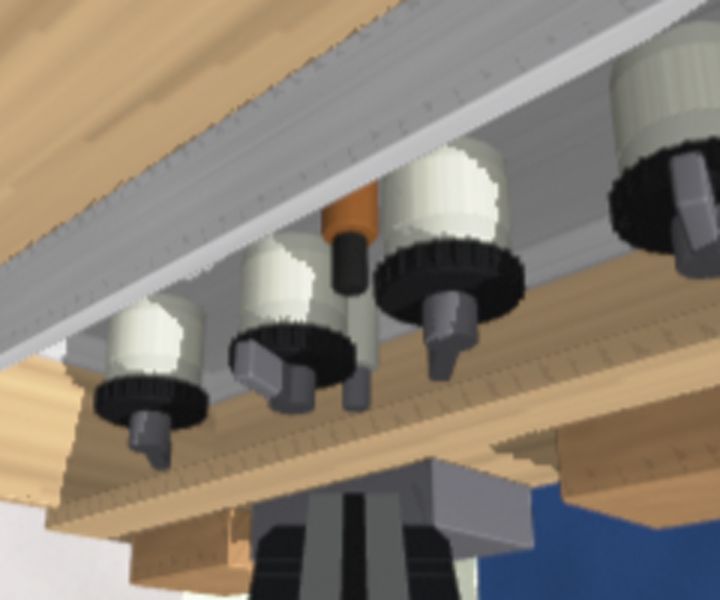

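Run:
```python
from h import *
st();print(ctrl.job_done())
```

```text
32.23 [0.6104 0.1276 0.235 ] [179.9  51.8 120.5] F [-0.1 -0.3 -0.2] T [ 0.68  0.48 -0.01]
the job is handed in; nothing more can be done
None
```

I tried all four caps from left to right, then pushed the tray home and handed the job in at 32 s of the 72 s allowed.

- **Caps:** each lever ended against its stop, with no further movement under about 17–20 N.
  - Caps 1 and 3 were loose and turned about 67° and 50° before stopping.
  - Cap 2 was only slightly loose, turning about 8–10°.
  - Cap 4 was already tight.
- **Tray:** it slid about 165 mm at about 13 N. It then stopped dead as the force rose to 28 N, which I take as fully home.
- **Bottles and bench:** the last pictures show both small bottles upright and all four caps in place. The pot and the other bench items in view were where they started. The mandrel and dish at the far left were outside those last views, but the arm never went near them after the first pass well above them.
- **Arm:** it was clear of everything at hand-in, with no contact force.

Two things did not go as planned. After the tray was home I moved the arm to the right instead of the left, 21 cm up, and it touched nothing. My first look under the roof did not show the rear bottle, so I took a second, lower view that did.

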